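# Pack the sprung-cover feeding box

### The arm

A 7-joint arm with a two-finger parallel gripper is mounted at the origin on a cart in front of the work surface, level with it; the furniture and walls round the work are solid. World frame = base frame: x ahead of the robot, y to its left, z up, the work surface at z = 0. Lengths are in m, angles in rad, forces in N, time in s.
With the tool pointing down it reaches from about 0.375 to 0.925 m from the base axis. Payload 3.1 kg.
Tool frame: the origin (TCP) lies midway between the tips of the shut fingers; the grasp point (between the pads) lies 19 mm behind it; z points along the fingers, y is the line along which they close (so a half turn about z gives the same grasp; the last joint's range is limited). The gripper opens to 85 mm and grips with 20 to 120 N. Pads are 22 mm wide; open, the fingers measure 114 mm over their backs; the gripper's body (76 mm by 85 mm) begins 54 mm behind the grasp point. The pads swing forward as they close: fully open they stand 13 mm farther back than shut.
Start: joints at [-1.418, 0.383, 0.044, 1.598, -0.018, 1.161, -0.05], TCP at [0.161, 0.63, 0.231] pointing down, gripper open.
Joint ranges: [-2.61, 2.61], [-0.41, 2.15], [-1.48, 1.57], [0, 2.5], [-1.57, 4.71], [0.05, 1.97], [-2.85, 2.85]. Speed limits (rad/s): [2.79, 2.79, 3.14, 3.14, 3.14, 3.14, 3.14].

### API

Orientations are given as a unit quaternion [x, y, z, w].
In Python, from station import ctrl gives the robot as it stands. The module is installed in compiled form; this text tells all that it offers.
- The arm moves only by the shell command python3 -m pendant 'ROWS' [FORCE]. ROWS is JSON, a list that holds one entry, the list of rows, each a list of 7 numbers: the turn, a rotation vector about the tool's x, y, z in degrees, then the shift along the tool's x, y, z in cm, then the closure in counts, from 0 (fully open) to 255 (shut). In form: [[[rx, ry, rz, dx, dy, dz, fingers], ...]]. A call has 1 to 8 rows; each row is the pose to reach, as a shift and turn from the pose commanded when the call began, along the tool's axes at that moment; what a row does not reach only later rows make up. A row lasts 1/10 s, in which the tool goes at most 50 mm and 8.59 degrees, less where a joint would pass 70% of its speed; a pose out of reach is approached as far as the arm can. A call with a gripper value outside its range is refused whole. The fingers move at their own pace and stop on an object; FORCE is the grip in N (left out, the last holds). Time passes only in rows, so rows that repeat a pose let the fingers close. It gives the time, the measured TCP pose, the force, the opening and the grip force at its end, in the units of the state.
- ctrl.observe(): the state, without advancing time (a new reading comes with each control period).
- ctrl.capture(name): name is "side" or "top" or "wrist"; returns a dict with "pixels" (420x560x3 uint8, blue, green, red), "intrinsics" (3x3 intrinsics, pixels), "k1" (the pictures are not rectified: a ray, as slopes to the right and down, at radius r is drawn at 1 + k1 r^2 times it, then the intrinsics apply), "extrinsics" (4x4, takes a point from camera to world coordinates); the wrist camera has in their place "tool_from_camera" (4x4, takes a point from camera to tool coordinates, whose origin is the TCP and whose axes are the flange's). Camera axes: x right, y down, z forward; pixel columns grow to the right and rows downward; lengths in m; the calibration is good to about 2 mm. A picture is of the moment at which its call begins: read the wrist's pose just before it. There is no depth.
- ctrl.close_job(): hands the job in; it is judged then, once.
The state is a dict: "t": time; "joint_pos": joint angles; "joint_velocities": joint speeds; "joint_efforts": joint torques, N m; "position": TCP position; "eef_rot": TCP orientation; "ft_force": force on the tool from outside, world axes, zero at the start; "torque": the same for the moment, N m; "finger_gap": finger opening in m; "grip_force": force on a finger pad.
Only numpy, scipy, OpenCV 4.12 (cv2) and the standard library are available. Lean on these libraries where they do the work, as an engineer would, in place of code of your own. Each camera call takes 0.05 s, during which the arm holds its last target. There are 200 camera calls.

### The job

Pack the grey feeding box for the next round: pull up the bolt, swing the spring-loaded cover wide open and push the bolt down behind its keeper so that the cover stays open by itself with your hand off it. Put every feeding syringe into the wide bay and every battery into the narrow bay by the hinge post, then unbolt the cover, bring it fully shut and push the bolt down again to lock it. Leave the other things on the bench alone.

Things in the scene. Friction and masses are not known exactly. Their poses are not given: they have to be found in the camera images.
- cover (a joint): flat aluminium cover of the grey feeding box (143 x 228 x 4 mm, underside 60 mm above the bench), turning level about the steel hinge post. Angle in rad: 0 shut over both bays, grows anticlockwise from above as it swings out to the box's side, stop at 1.75. A torsion spring drives it back to 0: 0.22 N m when shut, 0.5 N m when open; damped, about 1 s to fall shut
- bolt (a joint): drop bolt in a tab on the cover's free edge: upright pin 8 mm thick with a black knob. Value = m pushed down: 0 up, 0.018 fully down. Stays at the height it is left at, about 1 N to slide. Under 0.004 it clears the two keepers; from 0.007 on it is caught behind them; it cannot go down on top of one. At the start the cover is shut and locked, bolt 0.012 to 0.018 down
- knob (a point): centre of the bolt's black knob, an upright cylinder 20 mm across, 34 mm tall: the grip for both bolt and cover. 157 mm from the hinge axis; 117 mm above the bench with the bolt up, 99 mm with it down. Nothing round it but the cover (top at 64 mm) and a collar 22 mm across up to 78 mm
- keeper_open (a point): top centre of the open keeper, a fixed steel plate 10 mm thick, 50 mm high. The bolt is over it at cover angles 1.49 to 1.60: swing past 1.63 (best 1.68 to 1.72), push the bolt down, let go; the spring then rests the bolt on the keeper at cover about 1.60
- keeper_shut (a point): top centre of the shut keeper, a like plate in front of the box. With the cover at 0 the bolt goes down freely beside it and the cover is locked, with about 0.03 rad of play
- hinge_post (a point): on the axis of the cover's hinge at one corner of the box, 60 mm above the bench; axes as the box's (z up)
- bay_wide (a point): centre of the floor of the WIDE bay of the open-topped grey feeding box, 4 mm above the bench: 127 mm along this point's x by 105 mm along y, walls 4 mm, rim 55 mm above the bench. It lies away from the hinge post. The box (135 x 202 x 55 mm) is fast to the bench; both bays share its axes; the cover closes 5 mm above its rim
- bay_narrow (a point): centre of the floor of the NARROW bay, next to the hinge post, 4 mm above the bench: 127 mm along x by 85 mm along y, 51 mm deep
- syringe_1_mid (a point): a feeding syringe lying on the bench, 103 x 26 x 16 mm, 20 to 45 g; the point is half-way up at its middle; x runs along it, the barrel is 12 mm wide from 44 mm behind to 51 mm ahead of the point, with a 24 mm wide finger flange 20 mm ahead of it. May be absent
- syringe_2_mid (a point): a feeding syringe lying on the bench, 103 x 26 x 16 mm, 20 to 45 g; the point is half-way up at its middle; x runs along it, the barrel is 12 mm wide from 44 mm behind to 51 mm ahead of the point, with a 24 mm wide finger flange 20 mm ahead of it. May be absent
- syringe_3_mid (a point): a feeding syringe lying on the bench, 103 x 26 x 16 mm, 20 to 45 g; the point is half-way up at its middle; x runs along it, the barrel is 12 mm wide from 44 mm behind to 51 mm ahead of the point, with a 24 mm wide finger flange 20 mm ahead of it. May be absent
- battery_1_mid (a point): a battery lying on the bench, 15 mm thick and 50 mm long (along its y), 15 to 35 g; the point is its centre. May be absent
- battery_2_mid (a point): a battery lying on the bench, 15 mm thick and 50 mm long (along its y), 15 to 35 g; the point is its centre. May be absent
- battery_3_mid (a point): a battery lying on the bench, 15 mm thick and 50 mm long (along its y), 15 to 35 g; the point is its centre. May be absent
- battery_4_mid (a point): a battery lying on the bench, 15 mm thick and 50 mm long (along its y), 15 to 35 g; the point is its centre. May be absent
- tweezers_mid (a point): white plastic forceps 131 mm long, 10 mm high, lying on the bench; the point is its centre. To be left alone
- mash_cup_mid (a point): small clear cup of yellow mash, 42 mm across, 38 mm high; the point is its centre. To be left alone
- dropper_mid (a point): brown dropper bottle, 33 mm across, 102 mm high; the point is its centre. To be left alone
- paintbrush_mid (a point): thin wooden feeding brush, 176 mm long, 8 mm thick, lying; the point is its centre. To be left alone
- cups_mid (a point): stack of clear cups, 43 mm across, 63 mm high; the point is its centre. To be left alone

How it is judged:
By the outcome, as a careful person would: the job done as asked, in the order asked, and still so for the second after the job is handed in, with the robot touching nothing.
Of syringe_1, syringe_2, syringe_3, battery_1, battery_2, battery_3, battery_4 only 5 to 6 are there at a start; the rules pass over those that are not, and their reading is None.
At some moment in a run one of syringe_1, syringe_2, syringe_3, battery_1, battery_2, battery_3, battery_4 may be knocked a few centimetres aside while the robot is not near it.
Once in a run the grip may slacken for a moment while it holds something.
It also fails if it takes over 210 s, if anything falls off the work surface, if the arm or the gripper's body presses on something with over 40 N, if the wrist force passes 120 N, or if a joint passes its speed limit or range.

## Working session

There is one attempt and no reset: what is moved stays moved. The work goes in short steps, Python scripts to look and compute and a shell command to move; the robot and the scene stay as the last step left them, time stands still between calls to the robot, and variables do not carry over. Pictures are saved under pics/ and viewed, at most 14 in all, crops included, and the job is handed in when it is done.

```bash
mkdir -p pics; cat > h.py <<'E'
import numpy as np, cv2
from station import ctrl
from scipy.spatial.transform import Rotation as R
def tool():
    s=ctrl.observe(); T=np.eye(4); T[:3,:3]=R.from_quat(s["eef_rot"]).as_matrix(); T[:3,3]=s["position"]; return T
def cap(n,f=None):
    T=tool(); c=ctrl.capture(n)
    c["E"]=c["extrinsics"] if n!="wrist" else T@np.array(c["tool_from_camera"])
    c["E"]=np.array(c["E"]); c["K"]=np.array(c["intrinsics"]); c["px"]=np.ascontiguousarray(c["pixels"])
    if f: cv2.imwrite("pics/"+f+".png",c["px"])
    return c
def ray(c,uv):
    k=c["k1"]; d=cv2.undistortPoints(np.array([[uv]],float),c["K"],np.array([k,0,0,0,0.]))[0,0]
    return c["E"][:3,3], c["E"][:3,:3]@np.array([d[0],d[1],1])
def onz(c,uv,z):
    o,d=ray(c,uv); return o+d*(z-o[2])/d[2]
def proj(c,p):
    q=np.linalg.inv(c["E"])@np.append(p,1); x=q[:2]/q[2]; x=x*(1+c["k1"]*(x@x)); return c["K"][:2,:2]@x+c["K"][:2,2]
def go(p,yaw=None):
    "shift in cm in tool axes to reach world p; rz deg to bring tool y-line to yaw"
    T=tool(); print("shift cm",(T[:3,:3].T@(np.array(p)-T[:3,3])*100).round(2),end=' ')
    y=T[:3,1]; a=np.arctan2(y[1],y[0]); print("yaw y-axis deg",np.degrees(a).round(1))
    if yaw is not None:
        d=(yaw-np.degrees(a)+90)%180-90; print("rz",round(-d,1))
def st():
    s=ctrl.observe(); print({k:np.round(s[k],3).tolist() for k in("t","position","eef_rot","ft_force","finger_gap","grip_force","joint_pos")})
E
python3 - <<'E'
from h import *
st(); print(tool().round(3))
for n in("top","side","wrist"):
    c=cap(n,n+"0"); print(n,c["E"].round(3).tolist(),c["K"].tolist(),c["k1"])
E
```

```text
{'t': 0.0, 'position': [0.161, 0.629, 0.23], 'eef_rot': [0.125, 0.992, -0.001, -0.0], 'ft_force': [-0.244, -1.012, 0.464], 'finger_gap': 0.085, 'grip_force': 0.0, 'joint_pos': [-1.418, 0.384, 0.044, 1.6, -0.018, 1.161, -0.05]}
[[-0.969  0.248 -0.001  0.161]
 [ 0.248  0.969 -0.003  0.629]
 [-0.    -0.003 -1.     0.23 ]
 [ 0.     0.     0.     1.   ]]
top [[-0.229, -0.853, 0.469, -0.147], [-0.973, 0.196, -0.119, 0.203], [0.009, -0.484, -0.875, 1.546], [0.0, 0.0, 0.0, 1.0]] [[455.8622634299304, 0.0, 278.37713090881607], [0.0, 455.8622634299304, 209.19557109345277], [0.0, 0.0, 1.0]] -0.11541053112551712
side [[-0.797, -0.438, 0.415, 0.145], [-0.604, 0.558, -0.569, 0.635], [0.018, -0.704, -0.71, 0.912], [0.0, 0.0, 0.0, 1.0]] [[389.40256796111333, 0.0, 277.4142488130741], [0.0, 389.40256796111333, 204.52581092966668], [0.0, 0.0, 1.0]] -0.011306555754596074
wrist [[0.249, 0.927, 0.279, 0.09], [0.968, -0.238, -0.074, 0.647], [-0.002, 0.289, -0.957, 0.372], [0.0, 0.0, 0.0, 1.0]] [[346.5450978940452, 0.0, 278.60113753343336], [0.0, 346.5450978940452, 215.7375248882574], [0.0, 0.0, 1.0]] -0.017135948599814977
```

View pics/top0.png

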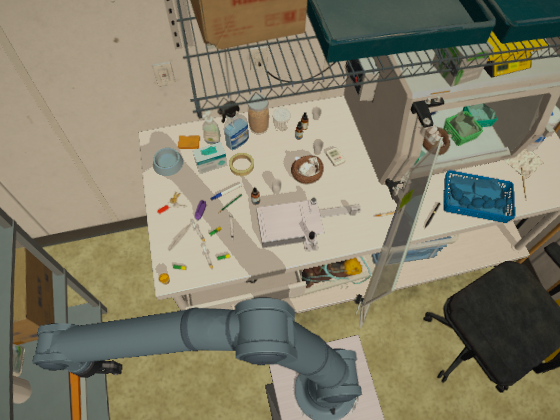

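View pics/side0.png

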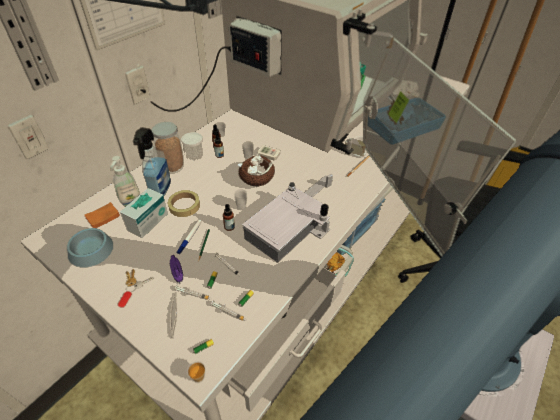

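Box about side (285,222), top (285,222); knob in the side view around (323,211), hinge post around (291,187), open keeper (326,181); batteries (green/yellow) and syringes around side (180-250, 270-350).

```bash
python3 - <<'E'
import cv2,numpy as np
s=cv2.imread("pics/side0.png");t=cv2.imread("pics/top0.png")
cv2.imwrite("pics/a.png",cv2.resize(s[165:365,150:350],(800,600)[:1]*1+(600,),interpolation=3) if 0 else cv2.resize(s[170:370,130:350],None,fx=3.6,fy=3,interpolation=3)[:, :800])
cv2.imwrite("pics/b.png",cv2.resize(t[160:300,150:370],None,fx=3.6,fy=3.6,interpolation=3))
E
```

```text
(no output)
```

View pics/a.png

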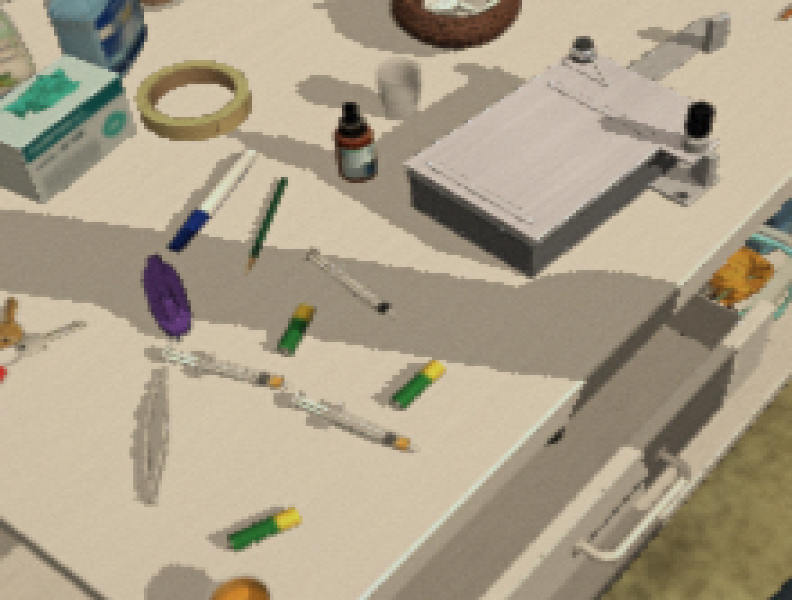

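View pics/b.png

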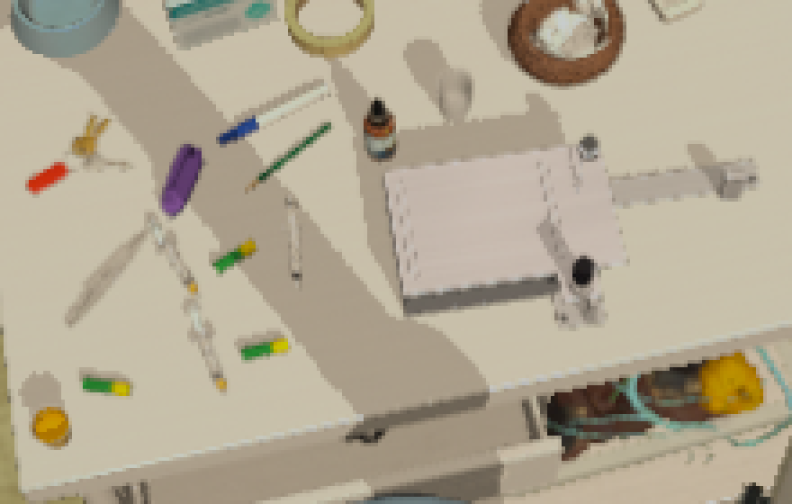

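Three batteries (green/yellow: crop a (297,330), (418,385), (264,528)) and three syringes (a (215,365), (350,420), (350,283)); knob at a (699,121), b (583,270). The purple oval, pens and forceps are to be left alone.

```bash
cat >> h.py <<'E'
def tri(c1,u1,c2,u2):
    o1,d1=ray(c1,u1);o2,d2=ray(c2,u2)
    x=np.linalg.lstsq(np.c_[d1,-d2],o2-o1,rcond=None)[0]; a=o1+d1*x[0]; b=o2+d2*x[1]
    return ((a+b)/2).round(4), round(float(np.linalg.norm(a-b)),4)
E
python3 - <<'E'
from h import *
s=cap("side");t=cap("top")
A=lambda x,y:(130+x/3.6,170+y/3.0)
B=lambda x,y:(150+x/3.6,160+y/3.6)
for n,a,b in [("knob",(699,121),(583,270)),("post",(582,46),(588,145)),("kopen",(712,35),(737,177)),("dropper",(355,140),(379,130))]:
    print(n,tri(s,A(*a),t,B(*b)))
for n,z,ps in [("bat1",.0075,[((297,330),(235,256))]),("bat2",.0075,[((418,385),(265,348))]),("bat3",.0075,[((264,528),(107,386))]),
 ("sy1",.008,[((152,352),(152,218)),((281,382),(194,290))]),("sy2",.008,[((280,398),(193,305)),((408,444),(222,387))]),("sy3",.008,[((310,255),(291,200)),((388,310),(298,284))]),
 ("cover corners",.064,[((410,170),(387,173)),((533,232),(405,298)),((585,50),(562,148)),((716,150),(625,262))])]:
    for a,b in ps: print(n,onz(s,A(*a),z).round(3)[:2],onz(t,B(*b),z).round(3)[:2])
E
```

```text
knob (array([ 0.5025, -0.0859,  0.0946]), 0.0025)
post (array([ 0.6508, -0.1329,  0.0745]), 0.0006)
kopen (array([ 0.6113, -0.2961,  0.0011]), 0.0078)
dropper (array([0.7367, 0.0722, 0.0432]), 0.0031)
bat1 [0.638 0.252] [0.64  0.247]
bat2 [0.529 0.239] [0.53  0.234]
bat3 [0.525 0.401] [0.525 0.397]
sy1 [0.707 0.335] [0.704 0.326]
sy1 [0.61  0.299] [0.61  0.295]
sy2 [0.599 0.31 ] [0.594 0.298]
sy2 [0.497 0.287] [0.498 0.284]
sy3 [0.689 0.184] [0.692 0.178]
sy3 [0.598 0.193] [0.593 0.189]
cover corners [0.663 0.088] [0.67  0.076]
cover corners [0.539 0.087] [0.527 0.088]
cover corners [ 0.652 -0.139] [ 0.659 -0.108]
cover corners [ 0.482 -0.087] [ 0.517 -0.136]
```

```bash
python3 - <<'E'
from h import *
go([.5025,-.086,.20],72.4)
E
```

```text
shift cm [-50.81 -60.82   3.14] yaw y-axis deg 75.6
rz 3.2
```

```bash
python3 -m pendant '[[[0,0,3,-5,-6,0,0],[0,0,3,-15,-18,1,0],[0,0,3,-25,-30,1,0],[0,0,3,-25.4,-30.4,1.5,0],[0,0,3,-25.4,-30.4,1.5,0],[0,0,3,-25.4,-30.4,1.5,0],[0,0,3,-25.4,-30.4,1.5,0],[0,0,3,-25.4,-30.4,1.5,0]]]' 30; python3 - <<'E'
from h import *
go([.5025,-.086,.20],72.4);st()
E
```

```text
t: 1.05
position: [0.3326, 0.2698, 0.2163]
eef_rot: [0.151, 0.988, 0.0, 0.0]
ft_force: [0.9, 0.4, 0.8]
finger_gap: 0.085
grip_force: 0.0
shift cm [-26.85 -28.87   1.62] yaw y-axis deg 72.6
rz 0.2
{'t': 1.05, 'position': [0.333, 0.27, 0.216], 'eef_rot': [0.151, 0.988, 0.0, 0.0], 'ft_force': [0.914, 0.45, 0.752], 'finger_gap': 0.085, 'grip_force': 0.0, 'joint_pos': [-1.062, -0.042, 0.28, 2.13, 0.013, 1.051, 0.478]}
```

```bash
python3 -m pendant '[[[0,0,0,-27,-29,1.6,0],[0,0,0,-27,-29,1.6,0],[0,0,0,-27,-29,1.6,0],[0,0,0,-27,-29,1.6,0],[0,0,0,-27,-29,1.6,0],[0,0,0,-27,-29,1.6,0],[0,0,0,-27,-29,1.6,0],[0,0,0,-27,-29,1.6,0]]]'; python3 -m pendant '[[[0,0,0,0,0,0,0],[0,0,0,0,0,0,0]]]'; python3 - <<'E'
from h import *
go([.5025,-.086,.20],72.4);st(); cap("wrist","w1")
E
```

```text
t: 1.85
position: [0.5038, -0.0874, 0.2006]
eef_rot: [0.151, 0.989, 0.0, 0.001]
ft_force: [1.1, 0.1, -0.4]
finger_gap: 0.0856
grip_force: 0.0
t: 2.05
position: [0.5029, -0.0866, 0.2001]
eef_rot: [0.153, 0.988, -0.0, -0.0]
ft_force: [-0.9, 0.7, 0.4]
finger_gap: 0.0857
grip_force: 0.0
shift cm [0.06 0.04 0.01] yaw y-axis deg 72.4
rz 0.0
{'t': 2.05, 'position': [0.503, -0.087, 0.2], 'eef_rot': [0.153, 0.988, -0.0, -0.0], 'ft_force': [-0.943, 0.669, 0.422], 'finger_gap': 0.086, 'grip_force': 0.0, 'joint_pos': [-0.594, 0.179, 0.756, 1.99, -0.142, 1.026, 1.492]}
```

View pics/w1.png

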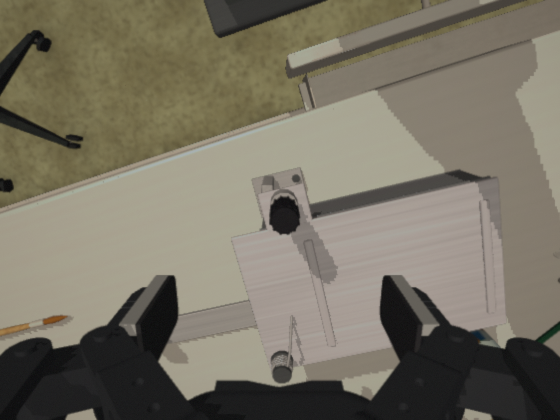

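Knob at (284,215), post at (282,367), bolt keeper at (285,185); the brush lies lower left (35,325).

```bash
python3 - <<'E'
from h import *
c=cap("wrist")
for n,uv,z in [("knobtop",(284,217),.115),("knobmid",(284,215),.099),("post",(282,360),.08),("brush",(35,325),.004),("cornerA",(234,237),.064),("cornerB",(497,178),.055),("cornerC",(500,325),.06),("kshut",(268,185),.05),("kshut hole",(296,179),.05)]:
    print(n,onz(c,uv,z).round(4))
E
```

```text
knobtop [ 0.4994 -0.0805  0.115 ]
knobmid [ 0.5027 -0.0813  0.099 ]
post [ 0.6385 -0.1248  0.08  ]
brush [ 0.5699 -0.3968  0.004 ]
cornerA [ 0.5187 -0.1303  0.064 ]
cornerB [0.5383 0.0965 0.055 ]
cornerC [0.6794 0.0791 0.06  ]
kshut [ 0.4871 -0.09    0.05  ]
kshut hole [ 0.4894 -0.0656  0.05  ]
```

```bash
python3 -m pendant '[[[0,0,0,0.2,0.3,5,0],[0,0,0,0.2,0.3,10,0],[0,0,0,0.2,0.3,11.7,0],[0,0,0,0.2,0.3,11.7,0],[0,0,0,0.2,0.3,11.7,255],[0,0,0,0.2,0.3,11.7,255],[0,0,0,0.2,0.3,11.7,255],[0,0,0,0.2,0.3,11.7,255]]]' 40;python3 -m pendant '[[[0,0,0,0,0,0,255],[0,0,0,0,0,0,255],[0,0,0,0,0,0,255],[0,0,0,0,0,0,255]]]'
```

```text
t: 2.95
position: [0.5032, -0.0816, 0.0846]
eef_rot: [0.151, 0.989, 0.001, 0.001]
ft_force: [0.4, -0.3, -0.0]
finger_gap: 0.0283
grip_force: 0.0
t: 3.35
position: [0.5027, -0.0823, 0.0836]
eef_rot: [0.151, 0.989, -0.0, 0.001]
ft_force: [0.7, -2.1, 0.2]
finger_gap: 0.0191
grip_force: 39.0
```

```bash
python3 -m pendant '[[[0,0,0,0,0,-0.5,255],[0,0,0,0,0,-1,255],[0,0,0,0,0,-1.4,255],[0,0,0,0,0,-1.6,255],[0,0,0,0,0,-1.7,255],[0,0,0,0,0,-1.7,255]]]' 60
python3 - <<'E'
from h import *
st()
P=np.array([.651,-.132]);k=tool()[:3,3][:2]; print(np.linalg.norm(k-P)); 
E
```

```text
t: 3.95
position: [0.5026, -0.0822, 0.0999]
eef_rot: [0.151, 0.989, -0.001, 0.001]
ft_force: [4.6, -3.4, -6.4]
finger_gap: 0.0187
grip_force: 59.0
{'t': 3.95, 'position': [0.503, -0.082, 0.1], 'eef_rot': [0.151, 0.989, -0.001, 0.001], 'ft_force': [4.564, -3.357, -6.415], 'finger_gap': 0.019, 'grip_force': 58.98, 'joint_pos': [-0.526, 0.347, 0.698, 2.069, -0.301, 0.823, 1.617]}
0.15654235929189195
```

```bash
cat >> h.py <<'E'
P=np.array([.651,-.132])
def arc(degs):
    T=tool(); v=T[:2,3]-P; r=.157; a=np.arctan2(v[1],v[0]); print("ang",np.degrees(a).round(1),"r",np.linalg.norm(v).round(4))
    for d in degs:
        b=a+np.radians(d); w=np.append(P+r*np.array([np.cos(b),np.sin(b)]),T[2,3]); print(d,(T[:3,:3].T@(w-T[:3,3])*100).round(2))
E
python3 -c "
from h import *
arc([5,11,17,24,31,38,44])"
```

```text
ang 161.4 r 0.1565
5 [ 0.01 -1.37  0.  ]
11 [-0.18 -3.    0.  ]
17 [-0.55 -4.6   0.  ]
24 [-1.18 -6.41  0.01]
31 [-2.03 -8.13  0.01]
38 [-3.08 -9.73  0.01]
44 [ -4.14 -10.99   0.02]
```

```bash
python3 -m pendant '[[[0,0,-5,0,-1.4,0,255],[0,0,-11,-0.2,-3,0,255],[0,0,-17,-0.55,-4.6,0,255],[0,0,-24,-1.2,-6.4,0,255],[0,0,-31,-2,-8.1,0,255],[0,0,-38,-3.1,-9.7,0,255],[0,0,-44,-4.1,-11,0,255]]]' 50;  python3 -c "
from h import *
st();arc([6,13,20,27,34,40,46,53])"
```

```text
t: 4.65
position: [0.5094, -0.1967, 0.0999]
eef_rot: [-0.232, 0.973, 0.002, 0.001]
ft_force: [4.7, 2.9, -2.1]
finger_gap: 0.0184
grip_force: 59.6
{'t': 4.65, 'position': [0.509, -0.197, 0.1], 'eef_rot': [-0.232, 0.973, 0.002, 0.001], 'ft_force': [4.732, 2.898, -2.082], 'finger_gap': 0.018, 'grip_force': 59.583, 'joint_pos': [-0.169, 0.389, 0.549, 1.976, -0.273, 0.848, 2.568]}
ang -155.4 r 0.1557
6 [ 0.11 -1.64 -0.01]
13 [-0.13 -3.54 -0.01]
20 [-0.6  -5.4  -0.02]
27 [-1.3  -7.18 -0.02]
34 [-2.2  -8.87 -0.02]
40 [ -3.14 -10.22  -0.02]
46 [ -4.21 -11.47  -0.03]
53 [ -5.62 -12.77  -0.03]
```

```bash
python3 -m pendant '[[[0,0,-4,0.1,-1.6,-0.1,255],[0,0,-8,-0.1,-3.5,-0.1,255],[0,0,-8,-0.6,-5.4,-0.1,255],[0,0,-8,-1.3,-7.2,-0.1,255],[0,0,-8,-2.2,-8.9,-0.1,255],[0,0,-8,-3.1,-10.2,-0.1,255],[0,0,-8,-4.2,-11.5,-0.1,255],[0,0,-8,-5.7,-12.8,-0.1,255]]]' 40;  python3 -c "
from h import *
st();arc([1,2,3,4,5])"
```

```text
t: 5.45
position: [0.6113, -0.2861, 0.0984]
eef_rot: [-0.297, 0.955, 0.005, -0.005]
ft_force: [-6.0, 0.2, -1.4]
finger_gap: 0.0185
grip_force: 60.1
{'t': 5.45, 'position': [0.611, -0.286, 0.098], 'eef_rot': [-0.297, 0.955, 0.005, -0.005], 'ft_force': [-5.995, 0.164, -1.405], 'finger_gap': 0.019, 'grip_force': 60.081, 'joint_pos': [0.029, 0.612, 0.475, 1.637, -0.321, 0.985, 2.787]}
ang -104.5 r 0.1591
1 [-0.34 -0.06 -0.  ]
2 [-0.53 -0.27 -0.01]
3 [-0.72 -0.47 -0.01]
4 [-0.91 -0.66 -0.01]
5 [-1.1  -0.85 -0.02]
```

```bash
python3 -m pendant '[[[0,0,0,-0.4,-0.3,-0.1,255],[0,0,0,-0.7,-0.5,-0.2,255],[0,0,0,-0.7,-0.5,-0.2,255]]]' 40;  python3 -c "
from h import *
st();arc([1,2,3]);cap('side','s2');cap('top','t2')
import cv2
s=cv2.imread('pics/s2.png')[150:300,200:400]
cv2.imwrite('pics/s2c.png',cv2.resize(s,None,fx=4,fy=4,interpolation=3))"
```

```text
t: 5.75
position: [0.6215, -0.2874, 0.1001]
eef_rot: [-0.297, 0.955, 0.002, -0.003]
ft_force: [-2.5, -2.2, -11.3]
finger_gap: 0.0185
grip_force: 58.9
{'t': 5.75, 'position': [0.621, -0.287, 0.1], 'eef_rot': [-0.297, 0.955, 0.002, -0.003], 'ft_force': [-2.521, -2.194, -11.32], 'finger_gap': 0.018, 'grip_force': 58.891, 'joint_pos': [0.028, 0.623, 0.474, 1.615, -0.323, 0.99, 2.781]}
ang -100.8 r 0.1582
1 [-0.28 -0.11 -0.  ]
2 [-0.48 -0.3  -0.  ]
3 [-0.68 -0.48 -0.01]
```

View pics/s2c.png

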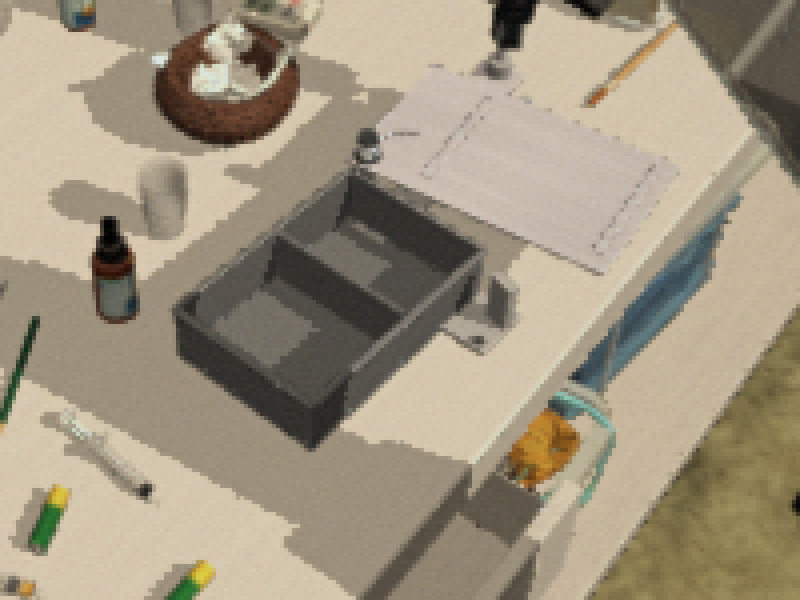

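Cover is open wide, box visible with both bays; narrow bay next to the post, cover at about 1.70 rad.

```bash
python3 -m pendant '[[[0,0,0,0,0,0.4,255],[0,0,0,0,0,0.9,255],[0,0,0,0,0,1.4,255],[0,0,0,0,0,1.8,255],[0,0,0,0,0,2,255],[0,0,0,0,0,2,255]]]' 40;  python3 -c "
from h import *
st();arc([1])"
```

```text
t: 6.45
position: [0.6251, -0.288, 0.0847]
eef_rot: [-0.298, 0.954, 0.0, -0.0]
ft_force: [-4.6, -0.5, -0.9]
finger_gap: 0.0183
grip_force: 59.9
{'t': 6.45, 'position': [0.625, -0.288, 0.085], 'eef_rot': [-0.298, 0.954, 0.0, -0.0], 'ft_force': [-4.608, -0.512, -0.918], 'finger_gap': 0.018, 'grip_force': 59.946, 'joint_pos': [0.038, 0.642, 0.46, 1.618, -0.331, 0.96, 2.788]}
ang -99.4 r 0.1581
1 [-0.28 -0.11 -0.  ]
```

```bash
python3 -m pendant '[[[0,0,0,0.3,0.2,0.3,255],[0,0,0,0.3,0.2,0.3,160],[0,0,0,0.3,0.2,0.3,80],[0,0,0,0.3,0.2,0.3,0],[0,0,0,0.3,0.2,0.3,0],[0,0,0,0.3,0.2,-5,0],[0,0,0,0.3,0.2,-10,0],[0,0,0,0.3,0.2,-12,0]]]' 40;  python3 -c "
from h import *
st();go([.56,.20,.27],75);c=cap('side','s3')
import cv2
print(proj(c,[.611,-.284,.1]))
s=cv2.imread('pics/s3.png')[150:300,200:400]
cv2.imwrite('pics/s3c.png',cv2.resize(s,None,fx=4,fy=4,interpolation=3))"
```

```text
t: 7.25
position: [0.6258, -0.2901, 0.2101]
eef_rot: [-0.298, 0.955, -0.004, 0.005]
ft_force: [-0.7, -1.1, -0.2]
finger_gap: 0.0853
grip_force: 0.0
{'t': 7.25, 'position': [0.626, -0.29, 0.21], 'eef_rot': [-0.298, 0.955, -0.004, 0.005], 'ft_force': [-0.681, -1.082, -0.156], 'finger_gap': 0.085, 'grip_force': 0.0, 'joint_pos': [0.003, 0.506, 0.512, 1.542, -0.264, 1.15, 2.742]}
shift cm [-22.48  44.    -6.29] yaw y-axis deg 124.6
rz 49.6
[328.31287288 160.60867743]
```

View pics/s3c.png

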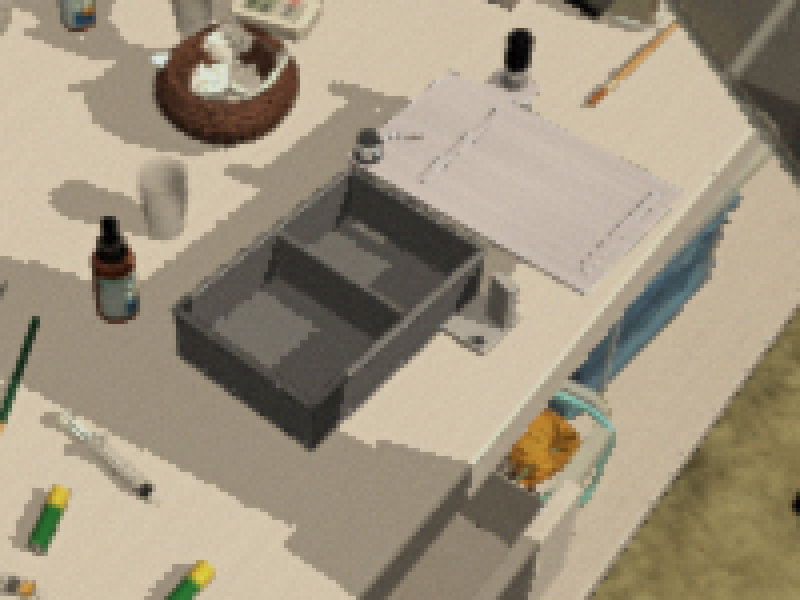

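Cover rests open on its keeper with knob down at crop (518,50); box rim corners at crop (178,310), (312,402), (482,250), (352,172).

```bash
python3 -m pendant '[[[0,0,8,-3,5,-4,0],[0,0,16,-6,10,-6,0],[0,0,24,-9,16,-6,0],[0,0,32,-12,22,-6,0],[0,0,40,-14,26,-6,0],[0,0,48,-17,32,-6,0],[0,0,50,-20,38,-6,0],[0,0,50,-21,42,-6,0]]]'; python3 -c "
from h import *
c=cap('side')
for q in [(178,310),(312,402),(482,250),(352,172),(278,238),(398,328)]: print(onz(c,(200+q[0]/4,150+q[1]/4),.055).round(4))
go([.58,.27,.28],75)"
```

```text
t: 8.1
position: [0.5754, 0.0893, 0.2637]
eef_rot: [0.134, 0.991, 0.001, 0.002]
ft_force: [1.1, -0.1, -0.2]
finger_gap: 0.0854
grip_force: 0.0
[0.6649 0.0831 0.055 ]
[0.5365 0.0906 0.055 ]
[ 0.5223 -0.1056  0.055 ]
[ 0.651  -0.1141  0.055 ]
[ 0.6524 -0.0197  0.055 ]
[ 0.528  -0.0018  0.055 ]
shift cm [ 3.51 16.38 -1.53] yaw y-axis deg 75.5
rz 0.5
```

```bash
python3 -m pendant '[[[0,0,0,3.5,5,-1.5,0],[0,0,0,3.5,10,-1.5,0],[0,0,0,3.5,16.4,-1.5,0],[0,0,0,3.5,16.4,-1.5,0],[0,0,0,3.5,16.4,-1.5,0],[0,0,0,3.5,16.4,-1.5,0]]]'; python3 -c "
from h import *
c=cap('wrist','w4');np.save('w4E',c['E']);st()"
```

```text
t: 8.75
position: [0.5846, 0.2547, 0.2777]
eef_rot: [0.133, 0.991, -0.0, 0.001]
ft_force: [1.0, 0.1, -0.6]
finger_gap: 0.0854
grip_force: 0.0
{'t': 8.8, 'position': [0.585, 0.253, 0.278], 'eef_rot': [0.134, 0.991, -0.0, 0.001], 'ft_force': [-0.778, -0.706, -0.029], 'finger_gap': 0.086, 'grip_force': 0.0, 'joint_pos': [-0.868, 0.347, 0.502, 1.598, -0.173, 1.24, 0.966]}
```

View pics/w4.png

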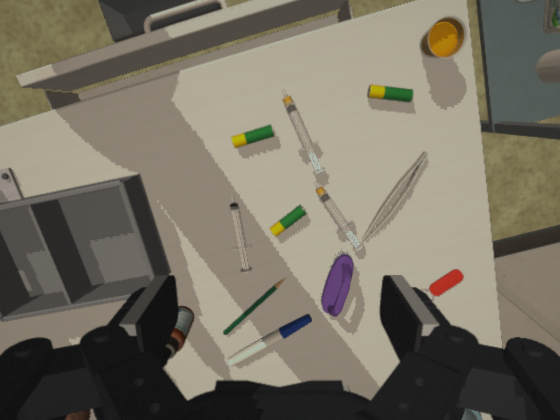

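Batteries at (253,136), (391,93), (289,220); syringes at (302,135), (339,218), (240,238), the last one black-ended; the box at left.

```bash
python3 -c "
from h import *
s=cv2.imread('pics/w4.png')[80:285,215:425]
cv2.imwrite('pics/w4c.png',cv2.resize(s,None,fx=2.9,fy=2.9,interpolation=3))
c=cap('wrist')
for q in [(234,205),(246,270),(287,95),(320,172),(320,188),(360,247),(286,90)]: print(q,onz(c,q,.008).round(4)[:2])
import scipy.ndimage
h=cv2.cvtColor(cv2.imread('pics/w4.png'),cv2.COLOR_BGR2HSV)
for q in [(253,136),(391,93),(289,220)]:
    m=np.zeros(h.shape[:2],bool);m[q[1]-22:q[1]+22,q[0]-28:q[0]+28]=1
    m&=(h[...,1]>150)&(h[...,0]>20)&(h[...,0]<80)&(h[...,2]>40)
    n,l,stt,ce=cv2.connectedComponentsWithStats(m.astype('uint8'));i=1+stt[1:,4].argmax()
    ys,xs=np.nonzero(l==i);w=np.array([onz(c,(x,y),.009)[:2] for x,y in zip(xs,ys)])
    r=cv2.minAreaRect((w*1000).astype('float32'));u,sv,v=np.linalg.svd(w-w.mean(0));print('bat',r,w.mean(0),np.degrees(np.arctan2(v[0,1],v[0,0])))
"
```

```text
(234, 205) [0.6059 0.1894]
(246, 270) [0.6937 0.1778]
(287, 95) [0.4996 0.2856]
(320, 172) [0.5944 0.3009]
(320, 188) [0.6134 0.2963]
(360, 247) [0.7019 0.3276]
(286, 90) [0.4942 0.2859]
bat ((532.3023071289062, 234.2227783203125), (12.917649269104004, 46.30405044555664), 1.2659666538238525) [0.53230434 0.2328351 ] -88.9484408169383
bat ((527.4541625976562, 398.15545654296875), (47.11894226074219, 12.97419548034668), 71.30551147460938) [0.52751357 0.39661141] -110.59903921909174
bat ((642.9639892578125, 246.40750122070312), (13.220743179321289, 46.57535171508789), 23.002643585205078) [0.64336655 0.24551894] 113.35894164206375
```

View pics/w4c.png

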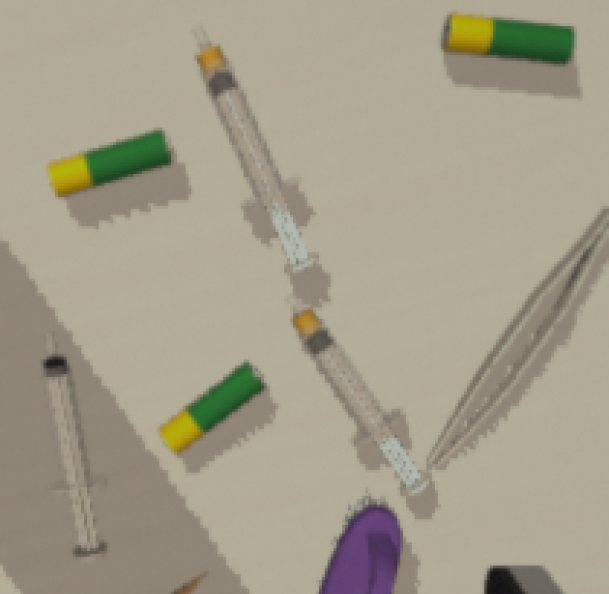

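All three are syringes of the same length (~102 mm) with flanges, one simply empty; 3 batteries: 6 items in all. Battery 1 first.

```bash
python3 -m pendant '[[[0,0,8,0,0,4,60],[0,0,16,0,0,8,100],[0,0,25,0,0,12,100],[0,0,33,0,0,12,100],[0,0,41,0,0,12,100],[0,0,50,0,0,12,100],[0,0,58,0,0,12,100],[0,0,66,0,0,12,100]]]' 30; python3 -c "
from h import *
go([.532,.234,.10],1)"
```

```text
t: 9.65
position: [0.5849, 0.2516, 0.1584]
eef_rot: [0.656, 0.755, 0.0, 0.0]
ft_force: [-0.2, -0.7, -0.0]
finger_gap: 0.052
grip_force: 0.0
shift cm [-1.   -5.49  5.84] yaw y-axis deg 8.1
rz 7.1
```

```bash
python3 -m pendant '[[[0,0,7,-1,-4,2,100],[0,0,7,-1,-5.5,5,100],[0,0,7,-1,-5.5,10,100],[0,0,7,-1,-5.5,14,100],[0,0,7,-1,-5.5,15.3,100],[0,0,7,-1,-5.5,15.3,100],[0,0,7,-1,-5.5,15.3,255],[0,0,7,-1,-5.5,15.3,255]]]' 40;python3 -m pendant '[[[0,0,0,0,0,0,255],[0,0,0,0,0,0,255],[0,0,0,0,0,0,255],[0,0,0,0,0,-2,255],[0,0,0,0,0,-6,255],[0,0,0,0,0,-10,255],[0,0,0,0,0,-12,255]]]'; python3 -c "
from h import *
go([.562,-.064,.13],-4.1)"
```

```text
t: 10.45
position: [0.5338, 0.2365, 0.0073]
eef_rot: [0.697, 0.717, 0.002, 0.001]
ft_force: [0.7, 0.2, -0.1]
finger_gap: 0.0242
grip_force: 0.0
t: 11.15
position: [0.5335, 0.2368, 0.129]
eef_rot: [0.697, 0.717, 0.003, 0.001]
ft_force: [0.3, -0.3, -0.9]
finger_gap: 0.0132
grip_force: 40.1
shift cm [-30.15   2.    -0.19] yaw y-axis deg 1.6
rz 5.7
```

```bash
python3 -m pendant '[[[0,0,6,-5,0.5,0,255],[0,0,6,-10,1,0,255],[0,0,6,-15,1.5,0,255],[0,0,6,-20,2,0,255],[0,0,6,-25,2,0,255],[0,0,6,-30.1,2,0,255],[0,0,6,-30.1,2,0,255],[0,0,6,-30.1,2,2,255]]]'; python3 -c "
from h import *
st();go([.562,-.064,.028],-4.1)"
```

```text
t: 11.95
position: [0.5624, -0.0683, 0.108]
eef_rot: [0.736, 0.677, 0.003, 0.003]
ft_force: [-0.5, 1.1, -0.8]
finger_gap: 0.0128
grip_force: 40.1
{'t': 11.95, 'position': [0.562, -0.068, 0.108], 'eef_rot': [0.736, 0.677, 0.003, 0.003], 'ft_force': [-0.485, 1.095, -0.836], 'finger_gap': 0.013, 'grip_force': 40.097, 'joint_pos': [-0.602, 0.474, 0.797, 1.937, -0.431, 0.899, 0.329]}
shift cm [ 0.42 -0.14  8.  ] yaw y-axis deg -4.8
rz -0.7
```

```bash
python3 -m pendant '[[[0,0,0,0.3,0,4,255],[0,0,0,0.3,0,8,255],[0,0,0,0.3,0,8,255],[0,0,0,0.3,0,8,165],[0,0,0,0.3,0,8,165],[0,0,0,0.3,0,4,165],[0,0,0,0.3,0,0,165],[0,0,0,0.3,0,-3,100]]]'; python3 -c "
from h import *
c=cap('wrist','w5');st();go([.5275,.3965,.13],-20)"
```

```text
t: 12.75
position: [0.5622, -0.0621, 0.1396]
eef_rot: [0.734, 0.679, 0.002, 0.002]
ft_force: [1.2, 0.7, 0.7]
finger_gap: 0.043
grip_force: 0.0
{'t': 12.8, 'position': [0.566, -0.063, 0.144], 'eef_rot': [0.734, 0.679, 0.006, 0.004], 'ft_force': [1.462, 0.122, 2.359], 'finger_gap': 0.051, 'grip_force': 0.0, 'joint_pos': [-0.648, 0.423, 0.838, 1.914, -0.387, 0.956, 0.292]}
shift cm [45.49 -7.4   1.43] yaw y-axis deg -4.5
rz 15.5
```

View pics/w5.png

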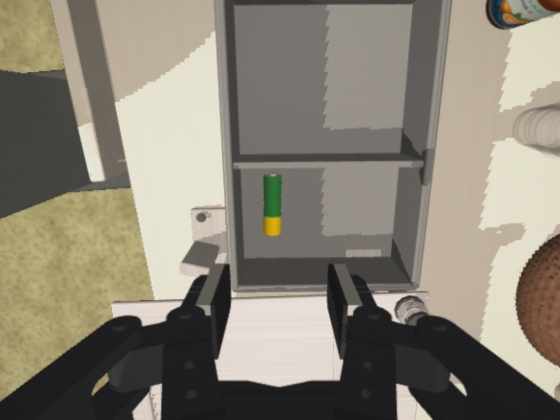

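Battery 1 lies in the narrow bay (272,205), as planned. Next battery 2.

```bash
python3 -m pendant '[[[0,0,5,5,-1,0,100],[0,0,10,10,-2,0,100],[0,0,15,15,-3,0,100],[0,0,15,20,-4,0,100],[0,0,15,25,-5,0,100],[0,0,15,30,-6,0,100],[0,0,15,35,-7,0,100],[0,0,15,40,-7.4,0,100]]]'; python3 -c "
from h import *
go([.5275,.3965,.003],-20)"
```

```text
t: 13.6
position: [0.5168, 0.3389, 0.1374]
eef_rot: [0.816, 0.578, 0.002, -0.001]
ft_force: [0.5, 0.7, 0.0]
finger_gap: 0.0518
grip_force: 0.0
shift cm [ 5.74 -0.91 13.47] yaw y-axis deg -19.4
rz 0.6
```

```bash
python3 -m pendant '[[[0,0,0,5,-0.9,4,100],[0,0,0,5,-0.9,6,100],[0,0,0,5,-0.9,6,100],[0,0,0,5,-0.9,6,100]]]'; python3 -c "
from h import *
go([.5275,.3965,.003],-20)"
```

```text
t: 14.0
position: [0.5256, 0.3855, 0.0762]
eef_rot: [0.816, 0.578, 0.0, 0.001]
ft_force: [0.5, -0.0, 0.9]
finger_gap: 0.0519
grip_force: 0.0
shift cm [ 1.1  -0.2   7.32] yaw y-axis deg -19.4
rz 0.6
```

```bash
python3 -m pendant '[[[0,0,0,1.1,-0.2,4,100],[0,0,0,1.1,-0.2,7.3,100],[0,0,0,1.1,-0.2,7.3,100],[0,0,0,1.1,-0.2,7.3,255],[0,0,0,1.1,-0.2,7.3,255],[0,0,0,1.1,-0.2,7.3,255],[0,0,0,1.1,-0.2,7.3,255],[0,0,0,1.1,-0.2,7.3,255]]]' 40;python3 -m pendant '[[[0,0,0,0,0,-4,255],[0,0,0,0,0,-8,255],[0,0,0,0,0,-12,255],[0,0,0,0,0,-12.5,255],[0,0,0,0,0,-12.5,255]]]'; python3 -c "
from h import *
go([.620,-.066,.13],-4.1)"
```

```text
t: 14.8
position: [0.5294, 0.3978, 0.0053]
eef_rot: [0.816, 0.578, 0.003, 0.0]
ft_force: [-0.1, -0.5, 7.1]
finger_gap: 0.0133
grip_force: 41.5
t: 15.3
position: [0.5282, 0.3982, 0.1298]
eef_rot: [0.816, 0.578, 0.003, -0.001]
ft_force: [0.2, -0.1, 0.0]
finger_gap: 0.0132
grip_force: 40.6
shift cm [-40.75  24.07  -0.17] yaw y-axis deg -19.4
rz -15.3
```

```bash
python3 -m pendant '[[[0,0,-5,-4,2.4,0,255],[0,0,-10,-8,4.8,0,255],[0,0,-15,-12,7.2,0,255],[0,0,-15,-16,9.6,0,255],[0,0,-15,-20,12,0,255],[0,0,-15,-24,14.3,0,255],[0,0,-15,-28,16.6,0,255],[0,0,-15,-32,19,0,255]]]'; python3 -m pendant '[[[0,0,0,-3,4,0,255],[0,0,0,-6.5,7.5,0,255],[0,0,0,-6.5,7.5,0,255]]]'; python3 -c "
from h import *
st();go([.620,-.066,.03],-4.1)"
```

```text
t: 16.1
position: [0.5982, 0.031, 0.125]
eef_rot: [0.733, 0.68, -0.001, -0.001]
ft_force: [1.3, -0.5, -0.8]
finger_gap: 0.0133
grip_force: 40.6
t: 16.4
position: [0.671, -0.0483, 0.1259]
eef_rot: [0.737, 0.676, -0.002, 0.003]
ft_force: [-0.1, -1.8, 0.5]
finger_gap: 0.0131
grip_force: 40.6
{'t': 16.4, 'position': [0.671, -0.048, 0.126], 'eef_rot': [0.737, 0.676, -0.002, 0.003], 'ft_force': [-0.114, -1.849, 0.498], 'finger_gap': 0.013, 'grip_force': 40.642, 'joint_pos': [-0.534, 0.641, 0.753, 1.651, -0.483, 1.044, 0.28]}
shift cm [-2.13 -4.94  9.6 ] yaw y-axis deg -5.0
rz -0.9
```

```bash
python3 -m pendant '[[[0,0,0,-2.1,-4.9,0,255],[0,0,0,-2.1,-4.9,0,255],[0,0,0,-2.1,-4.9,5,255],[0,0,0,-2.1,-4.9,9.6,255],[0,0,0,-2.1,-4.9,9.6,255],[0,0,0,-2.1,-4.9,9.6,165],[0,0,0,-2.1,-4.9,9.6,165],[0,0,0,-2.1,-4.9,9.6,165]]]'; python3 -c "
from h import *
st()"; python3 -m pendant '[[[0,0,0,0,0,-5,165],[0,0,0,0,0,-10,165],[0,0,0,0,0,-11,100],[0,0,0,0,0,-11,100]]]'; python3 -c "
from h import *
c=cap('wrist')
h=cv2.cvtColor(c['px'],cv2.COLOR_BGR2HSV); m=((h[...,1]>150)&(h[...,0]>20)&(h[...,0]<80)&(h[...,2]>40)).astype('uint8')
n,l,s,ce=cv2.connectedComponentsWithStats(m)
for i in range(1,n):
    if s[i,4]>200: print(s[i,4],ce[i].round(0),onz(c,ce[i],.012).round(3))
go([.643,.246,.13],23)"
```

```text
t: 17.2
position: [0.6206, -0.0544, 0.0325]
eef_rot: [0.733, 0.68, 0.001, 0.001]
ft_force: [0.2, -0.1, 0.7]
finger_gap: 0.0301
grip_force: 0.0
{'t': 17.2, 'position': [0.621, -0.054, 0.033], 'eef_rot': [0.733, 0.68, 0.001, 0.001], 'ft_force': [0.167, -0.069, 0.715], 'finger_gap': 0.03, 'grip_force': 0.0, 'joint_pos': [-0.503, 0.676, 0.684, 1.819, -0.559, 0.845, 0.38]}
t: 17.6
position: [0.6222, -0.0552, 0.1451]
eef_rot: [0.733, 0.68, 0.003, 0.002]
ft_force: [0.5, 0.8, -0.3]
finger_gap: 0.0519
grip_force: 0.0
432 [267. 213.] [ 0.613 -0.061  0.012]
683 [233. 247.] [ 0.582 -0.089  0.012]
shift cm [ 3.015e+01 -1.000e-02  1.300e+00] yaw y-axis deg -4.3
rz -27.3
```

```bash
python3 -m pendant '[[[0,0,-5,5,0,0,100],[0,0,-10,10,0,0,100],[0,0,-15,15,0,0,100],[0,0,-20,20,0,0,100],[0,0,-27,25,0,0,100],[0,0,-27,30,0,0,100],[0,0,-27,30,0,1,100],[0,0,-27,30,0,1,100]]]'; python3 -c "
from h import *
cap('wrist','w6');st();go([.643,.246,.0045],23)"
```

```text
t: 18.45
position: [0.6384, 0.2471, 0.1265]
eef_rot: [0.552, 0.834, -0.003, -0.002]
ft_force: [-0.4, -1.2, -0.5]
finger_gap: 0.0517
grip_force: 0.0
{'t': 18.5, 'position': [0.64, 0.244, 0.128], 'eef_rot': [0.554, 0.833, -0.003, -0.001], 'ft_force': [-0.158, -1.246, -0.507], 'finger_gap': 0.052, 'grip_force': 0.0, 'joint_pos': [-0.867, 0.622, 0.618, 1.607, -0.399, 1.048, 0.263]}
shift cm [ 0.08  0.48 12.31] yaw y-axis deg 22.7
rz -0.3
```

View pics/w6.png

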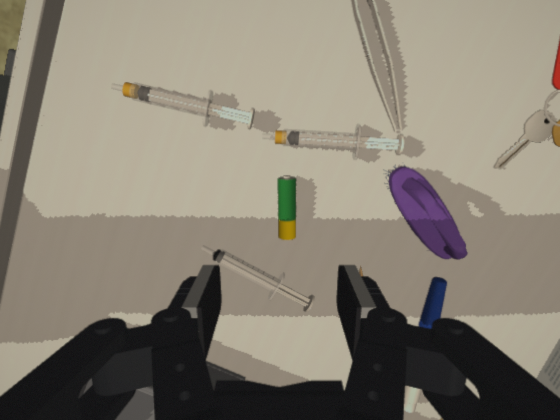

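Battery at (287,208); syringes at (188,103), (335,139) and (262,277).

```bash
python3 -c "
from h import *
c=cap('wrist');go([.643,.246,.0045],23)
for n,q in [('bat',(287,177)),('bat',(287,240)),('bat',(287,208)),('s3',(205,247)),('s3',(309,303)),('s1',(112,86)),('s1',(252,119)),('s2',(265,136)),('s2',(402,144))]: print(n,onz(c,q,.008).round(4)[:2])
"
```

```text
shift cm [ 0.31  0.42 12.42] yaw y-axis deg 22.5
rz -0.5
bat [0.6348 0.269 ]
bat [0.6549 0.2218]
bat [0.6444 0.2464]
s3 [0.5959 0.1905]
s3 [0.6947 0.1763]
s1 [0.4938 0.2813]
s1 [0.5946 0.2985]
s2 [0.6079 0.2909]
s2 [0.7038 0.3248]
```

```bash
python3 -m pendant '[[[0,0,0,0.3,0.5,5,100],[0,0,0,0.3,0.5,10,100],[0,0,0,0.3,0.5,12.3,100],[0,0,0,0.3,0.5,12.3,100],[0,0,0,0.3,0.5,12.3,255],[0,0,0,0.3,0.5,12.3,255],[0,0,0,0.3,0.5,12.3,255],[0,0,0,0.3,0.5,12.3,255]]]' 40;python3 -m pendant '[[[0,0,0,0,0,0,255],[0,0,0,0,0,-4,255],[0,0,4,0,0,-8,255],[0,0,12,0,0,-12,255],[0,0,20,0,0,-12.5,255],[0,0,27,0,0,-12.5,255],[0,0,27,0,0,-12.5,255]]]'; python3 -c "
from h import *
st();go([.590,-.06,.13],-4.1)"
```

```text
t: 19.35
position: [0.6481, 0.2485, 0.0109]
eef_rot: [0.555, 0.832, 0.002, 0.002]
ft_force: [0.3, -1.3, 6.6]
finger_gap: 0.0129
grip_force: 39.6
t: 20.05
position: [0.6456, 0.2494, 0.1338]
eef_rot: [0.733, 0.68, 0.001, 0.0]
ft_force: [-0.4, 0.8, -1.2]
finger_gap: 0.0124
grip_force: 39.1
{'t': 20.05, 'position': [0.646, 0.249, 0.134], 'eef_rot': [0.733, 0.68, 0.001, 0.0], 'ft_force': [-0.393, 0.781, -1.192], 'finger_gap': 0.012, 'grip_force': 39.076, 'joint_pos': [-0.94, 0.659, 0.73, 1.592, -0.483, 1.077, -0.156]}
shift cm [-31.27  -3.22   0.34] yaw y-axis deg -4.3
rz -0.2
```

```bash
python3 -m pendant '[[[0,0,0,-5,-0.6,0,255],[0,0,0,-10,-1.2,0,255],[0,0,0,-15,-1.8,0,255],[0,0,0,-20,-2.4,0,255],[0,0,0,-25,-3.2,0,255],[0,0,0,-31.3,-3.2,0,255],[0,0,0,-31.3,-3.2,0,255],[0,0,0,-31.3,-3.2,0,255]]]'; python3 -c "
from h import *
st();go([.590,-.06,.035],-4.1)"
```

```text
t: 20.85
position: [0.5887, -0.0656, 0.1331]
eef_rot: [0.735, 0.678, -0.0, 0.0]
ft_force: [0.4, 0.6, -0.3]
finger_gap: 0.0125
grip_force: 39.1
{'t': 20.85, 'position': [0.589, -0.066, 0.133], 'eef_rot': [0.735, 0.678, -0.0, 0.0], 'ft_force': [0.448, 0.629, -0.274], 'finger_gap': 0.013, 'grip_force': 39.105, 'joint_pos': [-0.603, 0.493, 0.811, 1.854, -0.426, 0.977, 0.311]}
shift cm [0.58 0.08 9.81] yaw y-axis deg -4.7
rz -0.6
```

```bash
python3 -m pendant '[[[0,0,0,0.6,0,5,255],[0,0,0,0.6,0,9.5,255],[0,0,0,0.6,0,9.5,165],[0,0,0,0.6,0,9.5,165],[0,0,0,0.6,0,9.5,165],[0,0,0,0.6,0,5,165],[0,0,0,0.6,0,0,165],[0,0,0,0.6,0,-2,100]]]'; python3 -m pendant '[[[0,0,-8,4,0,0,100],[0,0,-16,8,0.5,0,100],[0,0,-24,12,1.5,0,100],[0,0,-32,16,2.5,0,100],[0,0,-40,20,3,0,100],[0,0,-48,24,3,0,100],[0,0,-56,24,3,0,100],[0,0,-64,24,3,0,100]]]';  python3 -c "
from h import *
st();go([.64,.184,.13],81.8)"
```

```text
t: 21.65
position: [0.5943, -0.0555, 0.1595]
eef_rot: [0.733, 0.68, 0.004, 0.003]
ft_force: [0.7, -0.5, 0.0]
finger_gap: 0.0432
grip_force: 0.0
t: 22.45
position: [0.6388, 0.1863, 0.1549]
eef_rot: [0.256, 0.967, 0.001, 0.001]
ft_force: [0.4, -0.2, 0.3]
finger_gap: 0.052
grip_force: 0.0
{'t': 22.45, 'position': [0.639, 0.186, 0.155], 'eef_rot': [0.256, 0.967, 0.001, 0.001], 'ft_force': [0.383, -0.178, 0.302], 'finger_gap': 0.052, 'grip_force': 0.0, 'joint_pos': [-0.728, 0.523, 0.512, 1.645, -0.288, 1.046, 0.924]}
shift cm [-0.21 -0.15  2.49] yaw y-axis deg 60.3
rz -21.5
```

```bash
python3 -m pendant '[[[0,0,-8,-0.2,-0.1,3,100],[0,0,-16,-0.2,-0.1,6,100],[0,0,-21.5,-0.2,-0.1,10,100],[0,0,-21.5,-0.2,-0.1,14,100],[0,0,-21.5,-0.2,-0.1,15,100],[0,0,-21.5,-0.2,-0.1,15,255],[0,0,-21.5,-0.2,-0.1,15,255],[0,0,-21.5,-0.2,-0.1,15,255]]]' 30;python3 -m pendant '[[[0,0,0,0,0,0,255],[0,0,0,0,0,-4,255],[0,0,0,0,0,-8,255],[0,0,0,0,0,-12.5,255],[0,0,0,0,0,-12.5,255]]]';python3 -c "
from h import *
st();T=tool();c=cap('wrist','w7');go([.597,.015,.13],85.9)"
```

```text
t: 23.25
position: [0.6424, 0.1809, 0.0061]
eef_rot: [0.077, 0.997, 0.001, 0.003]
ft_force: [0.6, 0.5, 0.8]
finger_gap: 0.0111
grip_force: 31.2
t: 23.75
position: [0.6461, 0.1811, 0.1373]
eef_rot: [0.078, 0.997, 0.003, 0.008]
ft_force: [1.3, 0.2, 0.7]
finger_gap: 0.0115
grip_force: 31.1
{'t': 23.75, 'position': [0.646, 0.181, 0.137], 'eef_rot': [0.078, 0.997, 0.003, 0.008], 'ft_force': [1.274, 0.202, 0.726], 'finger_gap': 0.012, 'grip_force': 31.093, 'joint_pos': [-0.656, 0.531, 0.427, 1.651, -0.253, 0.998, 1.27]}
shift cm [  2.06 -17.1    0.28] yaw y-axis deg 81.1
rz -4.8
```

View pics/w7.png

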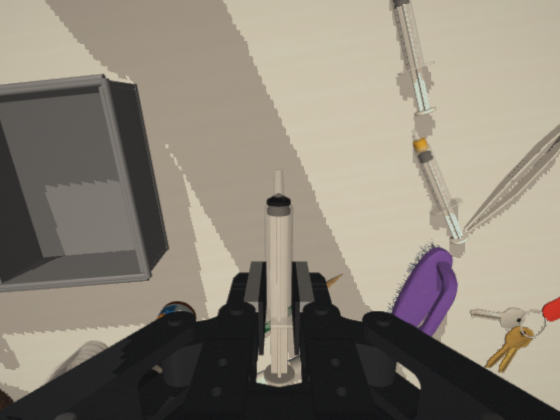

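Syringe held well, aligned with the tool; box corners at (103,78) and (150,278).

```bash
python3 -c "
from h import *
c=cap('wrist')
for q in [(103,77),(150,277)]: print(onz(c,q,.055).round(4))
go([.592,.014,.13],85.9)"; python3 -m pendant '[[[0,0,-5,0.5,-3,0,255],[0,0,-5,1,-8,0,255],[0,0,-5,1.5,-13,0,255],[0,0,-5,2.5,-16.9,0,255],[0,0,-5,2.5,-16.9,0,255],[0,0,-5,2.5,-16.9,0,255],[0,0,-5,2.5,-16.9,0,255]]]' ; python3 -c "
from h import *
st();go([.592,.014,.03],85.9)"
```

```text
[0.5359 0.0921 0.055 ]
[0.6679 0.085  0.055 ]
shift cm [  2.31 -17.2    0.03] yaw y-axis deg 81.1
rz -4.8
t: 24.55
position: [0.5884, 0.0188, 0.1268]
eef_rot: [0.033, 0.999, 0.0, -0.001]
ft_force: [0.3, 0.5, -0.0]
finger_gap: 0.0113
grip_force: 31.1
{'t': 24.55, 'position': [0.588, 0.019, 0.127], 'eef_rot': [0.033, 0.999, 0.0, -0.001], 'ft_force': [0.277, 0.462, -0.019], 'finger_gap': 0.011, 'grip_force': 31.092, 'joint_pos': [-0.472, 0.41, 0.451, 1.854, -0.22, 0.928, 1.585]}
shift cm [-0.4  -0.46  9.68] yaw y-axis deg 86.2
rz 0.3
```

```bash
python3 -m pendant '[[[0,0,0,-0.2,-0.4,4,255],[0,0,0,-0.2,-0.4,8,255],[0,0,0,-0.2,-0.4,10.3,255],[0,0,0,-0.2,-0.4,10.3,180],[0,0,0,-0.2,-0.4,10.3,180],[0,0,0,-0.2,-0.4,7,180],[0,0,0,-0.2,-0.4,2,180],[0,0,0,-0.2,-0.4,-2,100]]]' ; python3 -c "
from h import *
st();go([.645,.306,.13],109.5)"
```

```text
t: 25.35
position: [0.5927, 0.0134, 0.1523]
eef_rot: [0.033, 0.999, 0.0, 0.003]
ft_force: [1.1, -0.1, 0.4]
finger_gap: 0.0386
grip_force: 0.0
{'t': 25.35, 'position': [0.593, 0.013, 0.152], 'eef_rot': [0.033, 0.999, 0.0, 0.003], 'ft_force': [1.138, -0.085, 0.415], 'finger_gap': 0.039, 'grip_force': 0.0, 'joint_pos': [-0.48, 0.382, 0.471, 1.833, -0.207, 0.97, 1.583]}
shift cm [-3.25 29.54  2.28] yaw y-axis deg 86.2
rz -23.3
```

```bash
python3 -m pendant '[[[0,0,-5,-0.5,5,0,140],[0,0,-10,-1,10,0,140],[0,0,-15,-1.5,15,0,140],[0,0,-20,-2,20,0,140],[0,0,-23.5,-2.6,25,0,140],[0,0,-23.5,-3.7,29.5,0,140],[0,0,-23.5,-3.7,29.5,0,140],[0,0,-23.5,-3.7,29.5,0,140]]]' ; python3 -c "
from h import *
st();go([.651,.306,.0055],109.5);c=cap('wrist','w8')
for p in [(.608,.291),(.704,.325),(.6555,.308)]: print(proj(c,[*p,.008]).round(0))"
```

```text
t: 26.15
position: [0.6477, 0.3086, 0.1498]
eef_rot: [-0.173, 0.985, 0.001, 0.002]
ft_force: [1.3, -1.5, -0.5]
finger_gap: 0.038
grip_force: 0.0
{'t': 26.15, 'position': [0.648, 0.309, 0.15], 'eef_rot': [-0.173, 0.985, 0.001, 0.002], 'ft_force': [1.269, -1.468, -0.537], 'finger_gap': 0.038, 'grip_force': 0.0, 'joint_pos': [-0.712, 0.592, 0.299, 1.497, -0.188, 1.078, 1.547]}
shift cm [-0.17 -0.37 14.43] yaw y-axis deg 109.9
rz 0.4
[275. 150.]
[275. 265.]
[275. 210.]
```

View pics/w8.png

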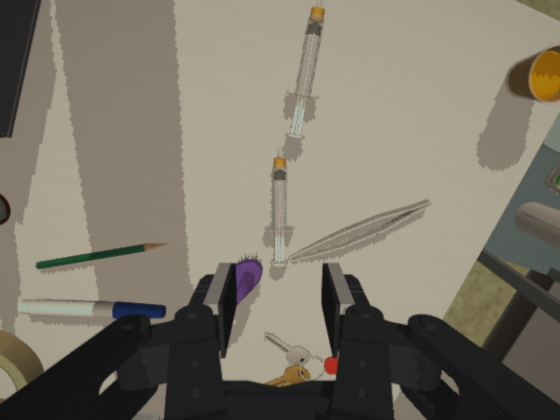

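```bash
python3 -m pendant '[[[0,0,0,0,-0.1,5,140],[0,0,0,0,-0.1,10,140],[0,0,0,0,-0.1,14.4,140],[0,0,0,0,-0.1,14.4,140],[0,0,0,0,-0.1,14.4,255],[0,0,0,0,-0.1,14.4,255],[0,0,0,0,-0.1,14.4,255],[0,0,0,0,-0.1,14.4,255]]]' 30;python3 -m pendant '[[[0,0,0,0,0,-4,255],[0,0,4,0,0,-8,255],[0,0,12,0,0,-12.5,255],[0,0,20,0,0,-12.5,255],[0,0,24,0,0,-12.5,255],[0,0,24,0,0,-12.5,255]]]';python3 -c "
from h import *
st();go([.594,.05,.13],86.5)"
```

```text
t: 27.0
position: [0.6487, 0.3023, 0.0052]
eef_rot: [-0.17, 0.985, -0.001, 0.001]
ft_force: [-0.0, -1.9, 4.0]
finger_gap: 0.0113
grip_force: 33.0
t: 27.6
position: [0.6474, 0.3041, 0.1292]
eef_rot: [0.038, 0.999, 0.0, 0.0]
ft_force: [-0.8, 0.0, -0.7]
finger_gap: 0.0113
grip_force: 32.5
{'t': 27.6, 'position': [0.647, 0.304, 0.129], 'eef_rot': [0.038, 0.999, 0.0, 0.0], 'ft_force': [-0.771, 0.024, -0.665], 'finger_gap': 0.011, 'grip_force': 32.548, 'joint_pos': [-0.772, 0.624, 0.393, 1.517, -0.261, 1.052, 1.18]}
shift cm [  3.4  -25.74  -0.09] yaw y-axis deg 85.7
rz -0.8
```

```bash
python3 -m pendant '[[[0,0,-1,0.7,-5,0,255],[0,0,-1,1.4,-10,0,255],[0,0,-1,2,-15,0,255],[0,0,-1,2.6,-20,0,255],[0,0,-1,3.4,-25.8,0,255],[0,0,-1,3.4,-25.8,0,255],[0,0,-1,3.4,-25.8,0,255],[0,0,-1,3.4,-25.8,0,255]]]';python3 -c "
from h import *
st();go([.594,.048,.03],86.5)"
```

```text
t: 28.4
position: [0.5942, 0.0509, 0.1285]
eef_rot: [0.028, 1.0, 0.001, -0.0]
ft_force: [-0.1, 1.4, -0.4]
finger_gap: 0.0117
grip_force: 32.5
{'t': 28.4, 'position': [0.594, 0.051, 0.129], 'eef_rot': [0.028, 1.0, 0.001, -0.0], 'ft_force': [-0.141, 1.445, -0.434], 'finger_gap': 0.012, 'grip_force': 32.549, 'joint_pos': [-0.524, 0.421, 0.454, 1.835, -0.226, 0.936, 1.545]}
shift cm [ 0.   -0.3   9.85] yaw y-axis deg 86.7
rz 0.2
```

```bash
python3 -m pendant '[[[0,0,0,0,-0.3,4,255],[0,0,0,0,-0.3,8,255],[0,0,0,0,-0.3,9.8,255],[0,0,0,0,-0.3,9.8,180],[0,0,0,0,-0.3,9.8,180],[0,0,0,0,-0.3,7,180],[0,0,0,0,-0.3,2,180],[0,0,0,0,-0.3,-2,100]]]';python3 -m pendant '[[[0,0,-5,1,4.5,0,120],[0,0,-10,2,9,0,120],[0,0,-12,3,13.5,0,120],[0,0,-12,4,18,0,120],[0,0,-12,5,22,0,120],[0,0,-12,6.7,23.8,0,120],[0,0,-12,6.7,23.8,0,120],[0,0,-12,6.7,23.8,0,120]]]';python3 -c "
from h import *
st();go([.539,.290,.0055],98.7);c=cap('wrist','w9')
for p in [(.494,.283),(.5946,.2985),(.544,.2905)]: print(proj(c,[*p,.008]).round(0))"
```

```text
t: 29.2
position: [0.596, 0.0472, 0.153]
eef_rot: [0.029, 1.0, 0.001, 0.002]
ft_force: [1.7, 1.0, 0.8]
finger_gap: 0.0387
grip_force: 0.0
t: 30.0
position: [0.5417, 0.2893, 0.1507]
eef_rot: [-0.077, 0.997, 0.001, 0.002]
ft_force: [0.6, -0.3, -0.5]
finger_gap: 0.0455
grip_force: 0.0
{'t': 30.0, 'position': [0.542, 0.289, 0.151], 'eef_rot': [-0.077, 0.997, 0.001, 0.002], 'ft_force': [0.608, -0.255, -0.506], 'finger_gap': 0.045, 'grip_force': 0.0, 'joint_pos': [-0.839, 0.409, 0.348, 1.775, -0.164, 0.982, 1.298]}
shift cm [ 0.3   0.1  14.52] yaw y-axis deg 98.8
rz 0.1
[280. 144.]
[280. 260.]
[280. 204.]
```

View pics/w9.png

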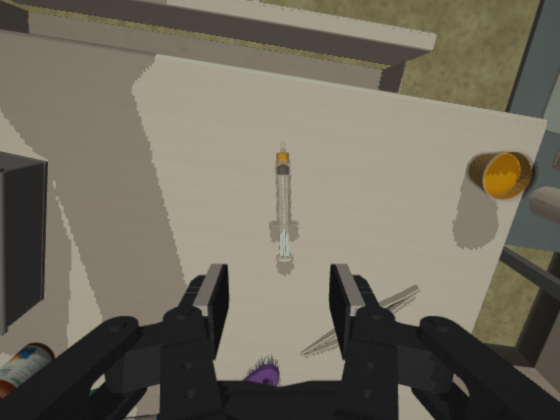

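Last syringe at (283,142)–(284,260), as predicted; nothing else left on the bench to pack.

```bash
python3 -m pendant '[[[0,0,0,0.2,0.3,5,120],[0,0,0,0.2,0.3,10,120],[0,0,0,0.2,0.3,14.5,120],[0,0,0,0.2,0.3,14.5,120],[0,0,0,0.2,0.3,14.5,255],[0,0,0,0.2,0.3,14.5,255],[0,0,0,0.2,0.3,14.5,255],[0,0,0,0.2,0.3,14.5,255]]]' 30;python3 -m pendant '[[[0,0,0,0,0,-4,255],[0,0,4,0,0,-8,255],[0,0,12,0,0,-12.5,255],[0,0,12,0,0,-12.5,255],[0,0,12,0,0,-12.5,255],[0,0,12,0,0,-12.5,255]]]';python3 -c "
from h import *
st();go([.594,.032,.13],86.5)"
```

```text
t: 30.85
position: [0.5396, 0.2898, 0.0048]
eef_rot: [-0.075, 0.997, 0.0, 0.001]
ft_force: [0.6, -1.3, 2.4]
finger_gap: 0.0113
grip_force: 32.9
t: 31.45
position: [0.5373, 0.2899, 0.1276]
eef_rot: [0.029, 1.0, -0.001, -0.001]
ft_force: [-0.2, -0.1, -0.8]
finger_gap: 0.0114
grip_force: 32.6
{'t': 31.45, 'position': [0.537, 0.29, 0.128], 'eef_rot': [0.029, 1.0, -0.001, -0.001], 'ft_force': [-0.236, -0.08, -0.809], 'finger_gap': 0.011, 'grip_force': 32.634, 'joint_pos': [-0.881, 0.441, 0.396, 1.796, -0.205, 0.947, 1.115]}
shift cm [ -7.15 -25.42  -0.23] yaw y-axis deg 86.7
rz 0.2
```

```bash
python3 -m pendant '[[[0,0,0,-1.2,-4.5,0,255],[0,0,0,-2.5,-9,0,255],[0,0,0,-3.8,-13.5,0,255],[0,0,0,-5,-18,0,255],[0,0,0,-6.4,-22.5,0,255],[0,0,0,-7.2,-25.4,0,255],[0,0,0,-7.2,-25.4,0,255],[0,0,0,-7.2,-25.4,0,255]]]';python3 -c "
from h import *
st();go([.594,.032,.045],86.5)"
```

```text
t: 32.25
position: [0.5941, 0.0312, 0.1268]
eef_rot: [0.031, 1.0, -0.0, -0.002]
ft_force: [-0.1, 1.6, -0.6]
finger_gap: 0.0109
grip_force: 32.6
{'t': 32.25, 'position': [0.594, 0.031, 0.127], 'eef_rot': [0.031, 1.0, -0.0, -0.002], 'ft_force': [-0.066, 1.583, -0.62], 'finger_gap': 0.011, 'grip_force': 32.624, 'joint_pos': [-0.508, 0.426, 0.474, 1.837, -0.236, 0.938, 1.581]}
shift cm [-0.02  0.08  8.18] yaw y-axis deg 86.5
rz -0.0
```

Release, rise, then back off towards the knob and look at the box.

```bash
python3 -m pendant '[[[0,0,0,0,0.1,4,255],[0,0,0,0,0.1,8.2,255],[0,0,0,0,0.1,8.2,255],[0,0,0,0,0.1,8.2,180],[0,0,0,0,0.1,8.2,180],[0,0,0,0,0.1,4,180],[0,0,0,0,0.1,-1,180],[0,0,0,0,0.1,-6,60]]]';python3 -m pendant '[[[0,0,0,2,-4,-4,0],[0,0,0,3,-8,-4,0],[0,0,0,3,-8,-4,0],[0,0,0,3,-8,-4,0]]]';python3 -c "
from h import *
st();c=cap('wrist','w10');go([.617,-.285,.2])"
```

```text
t: 33.05
position: [0.5965, 0.0335, 0.1928]
eef_rot: [0.029, 1.0, 0.0, 0.002]
ft_force: [1.4, 0.4, 0.3]
finger_gap: 0.0389
grip_force: 0.0
t: 33.45
position: [0.5619, -0.0469, 0.2321]
eef_rot: [0.032, 0.999, 0.001, 0.003]
ft_force: [0.3, 0.4, -0.3]
finger_gap: 0.0855
grip_force: 0.0
{'t': 33.45, 'position': [0.562, -0.047, 0.232], 'eef_rot': [0.032, 0.999, 0.001, 0.003], 'ft_force': [0.32, 0.367, -0.35], 'finger_gap': 0.086, 'grip_force': 0.0, 'joint_pos': [-0.476, 0.236, 0.562, 1.834, -0.142, 1.105, 1.644]}
shift cm [ -6.94 -23.67   3.07] yaw y-axis deg 86.6
```

View pics/w10.png

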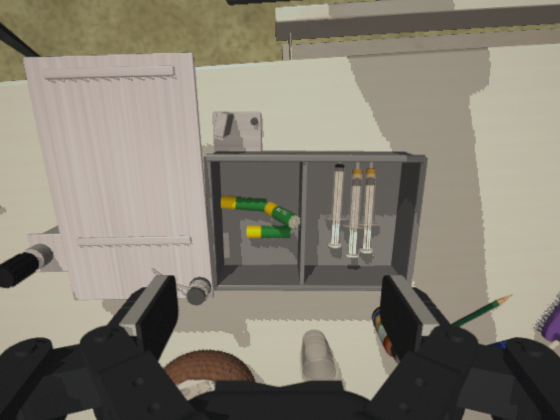

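All six items lie in the right bays (syringes (337–372,165–265), batteries (220–300,200–235)); cover held open, knob at (18,270).

```bash
python3 -m pendant '[[[0,0,-6,-2,-5,0,0],[0,0,-12,-3,-9,0,0],[0,0,-18,-4,-13,0,0],[0,0,-18,-5,-17,0,0],[0,0,-18,-5.5,-21,1,0],[0,0,-18,-5.8,-23.4,2,0],[0,0,-18,-5.8,-23.4,3,0],[0,0,-18,-5.8,-23.4,3,0]]]';python3 -c "
from h import *
st();go([.6054,-.282,.083]);c=cap('side');t=cap('top')
print(proj(c,[.6054,-.282,.101]),proj(t,[.6054,-.282,.101]))
w=cap('wrist','w11');print(proj(w,[.6054,-.282,.118]))"
```

```text
t: 34.3
position: [0.6048, -0.2795, 0.1963]
eef_rot: [-0.128, 0.992, 0.002, -0.002]
ft_force: [-0.5, 0.3, -1.1]
finger_gap: 0.0853
grip_force: 0.0
{'t': 34.3, 'position': [0.605, -0.28, 0.196], 'eef_rot': [-0.128, 0.992, 0.002, -0.002], 'ft_force': [-0.518, 0.252, -1.094], 'finger_gap': 0.085, 'grip_force': 0.0, 'joint_pos': [-0.047, 0.494, 0.564, 1.605, -0.285, 1.13, 2.413]}
shift cm [-0.02 -0.29 11.33] yaw y-axis deg 104.7
[329.46612904 161.33269087] [356.02733926 199.20709211]
[273.88348268 222.81451533]
```

View pics/w11.png

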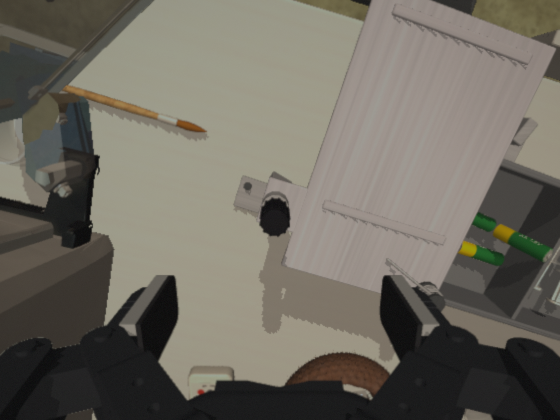

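Knob top at (275,217), within a few mm of the prediction.

```bash
python3 -m pendant '[[[0,0,0,0.2,-0.3,5,0],[0,0,0,0.2,-0.3,10,0],[0,0,0,0.2,-0.3,11.3,0],[0,0,0,0.2,-0.3,11.3,0],[0,0,0,0.2,-0.3,11.3,255],[0,0,0,0.2,-0.3,11.3,255],[0,0,0,0.2,-0.3,11.3,255],[0,0,0,0.2,-0.3,11.3,255]]]' 60;python3 -m pendant '[[[0,0,0,0,0,0,255],[0,0,0,0,0,0,255],[0,0,0,0,0,0,255]]]';python3 -c "
from h import *
st();arc([1,2.5,4,5])"
```

```text
t: 35.25
position: [0.6052, -0.2857, 0.0877]
eef_rot: [-0.127, 0.992, -0.001, 0.001]
ft_force: [0.7, -0.9, 0.1]
finger_gap: 0.0282
grip_force: 0.1
t: 35.55
position: [0.6052, -0.2824, 0.0875]
eef_rot: [-0.128, 0.992, 0.002, 0.001]
ft_force: [-2.3, 2.9, 6.1]
finger_gap: 0.0184
grip_force: 58.6
{'t': 35.55, 'position': [0.605, -0.282, 0.088], 'eef_rot': [-0.128, 0.992, 0.002, 0.001], 'ft_force': [-2.337, 2.916, 6.116], 'finger_gap': 0.018, 'grip_force': 58.649, 'joint_pos': [-0.003, 0.615, 0.512, 1.674, -0.361, 0.948, 2.472]}
ang -106.9 r 0.1572
1 [-0.24 -0.13  0.  ]
2.5 [-0.6  -0.33  0.  ]
4 [-0.96 -0.53  0.  ]
5 [-1.21 -0.65  0.  ]
```

```bash
python3 -m pendant '[[[0,0,0,-0.6,-0.3,0,255],[0,0,0,-1.2,-0.6,0,255],[0,0,0,-1.2,-0.6,-0.5,255],[0,0,0,-1.2,-0.6,-1,255],[0,0,0,-1.2,-0.6,-1.5,255],[0,0,0,-1.2,-0.6,-1.7,255],[0,0,0,-1.2,-0.6,-1.7,255]]]' 60;python3 -c "
from h import *
st();arc([-5])"
```

```text
t: 36.25
position: [0.6144, -0.2851, 0.1015]
eef_rot: [-0.128, 0.992, 0.003, -0.003]
ft_force: [-4.0, 4.4, 0.2]
finger_gap: 0.0183
grip_force: 58.6
{'t': 36.25, 'position': [0.614, -0.285, 0.101], 'eef_rot': [-0.128, 0.992, 0.003, -0.003], 'ft_force': [-4.01, 4.375, 0.242], 'finger_gap': 0.018, 'grip_force': 58.641, 'joint_pos': [-0.003, 0.618, 0.518, 1.636, -0.352, 0.99, 2.461]}
ang -103.4 r 0.1574
-5 [1.16 0.73 0.01]
```

```bash
python3 -m pendant '[[[0,0,0,0,0,-0.3,255],[0,0,0,0,0,-0.3,255],[0,0,0,0,0,-0.5,255],[0,0,0,0,0,-0.5,255]]]' 60;python3 -c "
from h import *
st();arc([-6,-13,-20,-27,-34,-41,-48,-55])"
```

```text
t: 36.65
position: [0.6139, -0.2849, 0.1055]
eef_rot: [-0.128, 0.992, 0.003, -0.003]
ft_force: [-3.4, 3.3, -1.8]
finger_gap: 0.0181
grip_force: 59.5
{'t': 36.65, 'position': [0.614, -0.285, 0.105], 'eef_rot': [-0.128, 0.992, 0.003, -0.003], 'ft_force': [-3.425, 3.251, -1.844], 'finger_gap': 0.018, 'grip_force': 59.55, 'joint_pos': [-0.005, 0.613, 0.52, 1.634, -0.349, 0.997, 2.458]}
ang -103.6 r 0.1573
-6 [1.39 0.88 0.01]
-13 [2.9  2.06 0.03]
-20 [4.26 3.41 0.05]
-27 [5.45 4.92 0.07]
-34 [6.44 6.56 0.08]
-41 [7.22 8.31 0.1 ]
-48 [ 7.79 10.14  0.12]
-55 [ 8.13 12.03  0.13]
```

```bash
python3 -m pendant '[[[0,0,0,0,0,-0.2,255],[0,0,0,0,0,-0.3,255],[0,0,0,0,0,-0.3,255]]]' 60;python3 -c "
from h import *
st()"
```

```text
t: 36.95
position: [0.613, -0.2847, 0.1058]
eef_rot: [-0.128, 0.992, 0.003, -0.005]
ft_force: [-3.1, 3.6, -19.7]
finger_gap: 0.0183
grip_force: 59.0
{'t': 36.95, 'position': [0.613, -0.285, 0.106], 'eef_rot': [-0.128, 0.992, 0.003, -0.005], 'ft_force': [-3.078, 3.55, -19.663], 'finger_gap': 0.018, 'grip_force': 58.994, 'joint_pos': [-0.006, 0.613, 0.521, 1.635, -0.348, 0.999, 2.456]}
```

Bolt is at its top stop. Relax a little and swing back with the spring.

```bash
python3 -m pendant '[[[0,0,6,1.4,0.9,0.15,255],[0,0,13,2.9,2.1,0.2,255],[0,0,20,4.3,3.4,0.2,255],[0,0,27,5.4,4.9,0.2,255],[0,0,34,6.4,6.6,0.2,255],[0,0,41,7.2,8.3,0.2,255],[0,0,48,7.8,10.1,0.2,255]]]' 60;python3 -c "
from h import *
st();arc([-6,-12,-18,-24,-30,-36,-42,-48])"
```

```text
t: 37.65
position: [0.5122, -0.2069, 0.1057]
eef_rot: [0.289, 0.957, 0.001, -0.004]
ft_force: [-0.9, 3.6, -22.2]
finger_gap: 0.0183
grip_force: 59.6
{'t': 37.65, 'position': [0.512, -0.207, 0.106], 'eef_rot': [0.289, 0.957, 0.001, -0.004], 'ft_force': [-0.881, 3.567, -22.175], 'finger_gap': 0.018, 'grip_force': 59.593, 'joint_pos': [-0.317, 0.447, 0.758, 1.959, -0.392, 0.894, 1.63]}
ang -151.6 r 0.1577
-6 [1.37 0.91 0.01]
-12 [2.68 1.9  0.02]
-18 [3.89 3.02 0.03]
-24 [4.96 4.27 0.03]
-30 [5.9  5.61 0.04]
-36 [6.7  7.05 0.05]
-42 [7.34 8.56 0.05]
-48 [ 7.82 10.14  0.05]
```

```bash
python3 -m pendant '[[[0,0,6,1.4,0.9,0.1,255],[0,0,12,2.7,1.9,0.1,255],[0,0,18,3.9,3,0.1,255],[0,0,24,5,4.3,0.1,255],[0,0,30,5.9,5.6,0.1,255],[0,0,36,6.7,7.05,0.1,255],[0,0,42,7.3,8.6,0.1,255],[0,0,46,7.75,9.85,0.1,255]]]' 60;python3 -m pendant '[[[0,0,0,0,0,0,255],[0,0,0,0,0,0,255]]]';python3 -c "
from h import *
st();arc([-1,-2,-3])"
```

```text
t: 38.45
position: [0.4973, -0.0839, 0.1066]
eef_rot: [0.641, 0.767, -0.003, -0.008]
ft_force: [-16.0, 3.1, -1.1]
finger_gap: 0.0181
grip_force: 60.5
t: 38.65
position: [0.4974, -0.0836, 0.1063]
eef_rot: [0.64, 0.769, -0.003, -0.009]
ft_force: [-16.8, 4.1, -1.4]
finger_gap: 0.0177
grip_force: 60.4
{'t': 38.65, 'position': [0.497, -0.084, 0.106], 'eef_rot': [0.64, 0.769, -0.003, -0.009], 'ft_force': [-16.752, 4.102, -1.373], 'finger_gap': 0.018, 'grip_force': 60.382, 'joint_pos': [-0.732, 0.428, 0.971, 2.069, -0.459, 0.894, 0.684]}
ang 162.5 r 0.161
-1 [ 0.05  0.49 -0.01]
-2 [ 0.29  0.62 -0.01]
-3 [ 0.53  0.76 -0.01]
```

```bash
python3 -m pendant '[[[0,0,0,0.1,-0.2,0,255],[0,0,0,0.2,-0.4,0,255],[0,0,0,0.3,-0.5,0,255],[0,0,0,0.3,-0.5,0,255]]]' 60;python3 -c "
from h import *
st();arc([-1])"
```

```text
t: 39.05
position: [0.4971, -0.0834, 0.1079]
eef_rot: [0.64, 0.768, -0.0, -0.003]
ft_force: [-8.7, 1.3, -6.2]
finger_gap: 0.0175
grip_force: 59.7
{'t': 39.05, 'position': [0.497, -0.083, 0.108], 'eef_rot': [0.64, 0.768, -0.0, -0.003], 'ft_force': [-8.695, 1.309, -6.235], 'finger_gap': 0.018, 'grip_force': 59.692, 'joint_pos': [-0.744, 0.416, 0.979, 2.078, -0.453, 0.88, 0.677]}
ang 162.5 r 0.1614
-1 [ 0.04  0.52 -0.  ]
```

```bash
python3 -m pendant '[[[0,0,0,0.4,-0.3,0.1,255],[0,0,0,0.8,-0.4,0.1,255],[0,0,0,0.8,-0.4,0.1,255]]]' 60;python3 -c "
from h import *
st();arc([-1]);c=cap('side','s5')
a=cv2.imread('pics/side0.png')[170:290,230:350];b=c['px'][170:290,230:350]
cv2.imwrite('pics/cmp.png',cv2.resize(np.hstack([a,b]),None,fx=3.3,fy=3.3,interpolation=3))"
```

```text
t: 39.35
position: [0.4953, -0.0746, 0.108]
eef_rot: [0.638, 0.77, 0.001, -0.001]
ft_force: [-4.7, 3.6, 0.4]
finger_gap: 0.0036
grip_force: 2.0
{'t': 39.35, 'position': [0.495, -0.075, 0.108], 'eef_rot': [0.638, 0.77, 0.001, -0.001], 'ft_force': [-4.664, 3.629, 0.399], 'finger_gap': 0.004, 'grip_force': 2.029, 'joint_pos': [-0.769, 0.406, 0.984, 2.089, -0.448, 0.871, 0.662]}
ang 159.8 r 0.1659
-1 [-0.22  0.91  0.  ]
```

View pics/cmp.png

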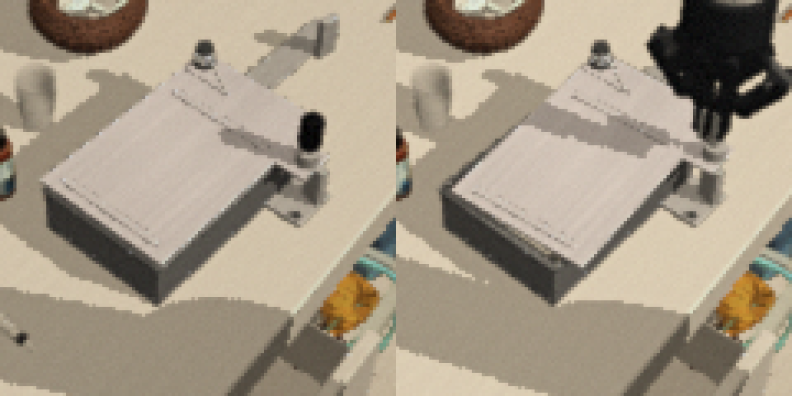

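The hand slid off the knob; cover sits about 6° open. I'll open and lift, then look.

```bash
python3 -m pendant '[[[0,0,0,0.8,-0.4,-2,255],[0,0,0,0.8,-0.4,-7,120],[0,0,0,0.8,-0.4,-11,0],[0,0,0,0.8,-0.4,-11,0],[0,0,0,0.8,-0.4,-11,0],[0,0,0,0.8,-0.4,-11,0],[0,0,0,0.8,-0.4,-11,0]]]';python3 -m pendant '[[[0,0,-8,0,0,0,0],[0,0,-16,0,0,0,0],[0,0,-24,0,0,0,0],[0,0,-32,0,0,0,0],[0,0,-40,0,0,0,0],[0,0,-40,0,0,0,0]]]';python3 -c "
from h import *
st();c=cap('side','s6');w=cap('wrist','w12')
a=w['px'][100:400,120:460];b=c['px'][165:285,230:350]
print(proj(w,[.5025,-.084,.134]),proj(w,[.5025,-.084,.116]))
cv2.imwrite('pics/cmp2.png',np.hstack([cv2.resize(a,(453,400)),cv2.resize(b,(340,400),interpolation=3)]))"
```

```text
t: 40.1
position: [0.4891, -0.0688, 0.2162]
eef_rot: [0.639, 0.77, -0.0, -0.0]
ft_force: [0.4, -0.9, -0.2]
finger_gap: 0.085
grip_force: 0.0
t: 40.7
position: [0.4886, -0.069, 0.2157]
eef_rot: [0.337, 0.941, -0.001, -0.001]
ft_force: [-0.7, 0.6, -0.4]
finger_gap: 0.0856
grip_force: 0.0
{'t': 40.7, 'position': [0.489, -0.069, 0.216], 'eef_rot': [0.337, 0.941, -0.001, -0.001], 'ft_force': [-0.747, 0.631, -0.369], 'finger_gap': 0.086, 'grip_force': 0.0, 'joint_pos': [-0.905, 0.147, 1.049, 2.017, -0.145, 1.057, 1.094]}
[275.5866462  251.64164372] [275.81088907 242.30569934]
```

View pics/cmp2.png

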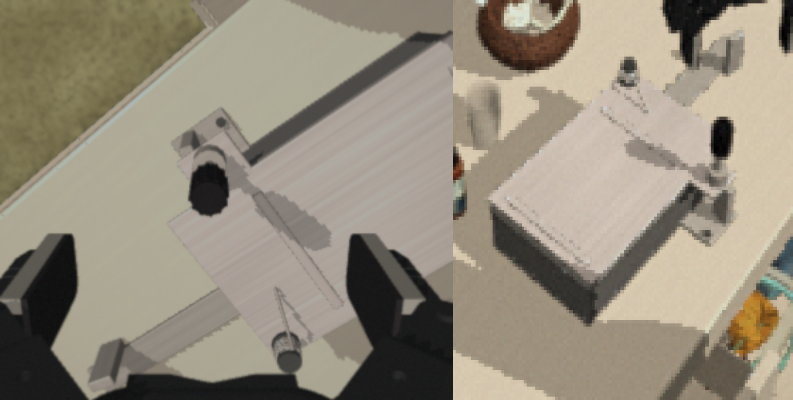

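Cover has shut by itself, flush with the box, with the knob up at (277,242) as predicted for angle 0. Regrip and push the bolt down.

```bash
python3 -c "
from h import *
go([.5025,-.083,.101],72.4)"
```

```text
shift cm [-1.95 -0.2  11.5 ] yaw y-axis deg 50.4
rz -22.0
```

```bash
python3 -m pendant '[[[0,0,-8,-1.9,-0.2,1,0],[0,0,-16,-1.9,-0.2,3,0],[0,0,-22,-1.9,-0.2,5,0],[0,0,-22,-1.9,-0.2,5,0]]]'; python3 -c "
from h import *
go([.5025,-.083,.101],72.4)"
```

```text
t: 41.2
position: [0.5001, -0.0822, 0.164]
eef_rot: [0.152, 0.988, -0.001, -0.003]
ft_force: [-0.1, 0.2, 0.1]
finger_gap: 0.0856
grip_force: 0.0
shift cm [-0.29  0.01  6.29] yaw y-axis deg 72.5
rz 0.1
```

```bash
python3 -m pendant '[[[0,0,0,-0.3,0,4,0],[0,0,0,-0.3,0,6.3,0],[0,0,0,-0.3,0,6.3,0],[0,0,0,-0.3,0,6.3,255],[0,0,0,-0.3,0,6.3,255],[0,0,0,-0.3,0,6.3,255],[0,0,0,-0.3,0,6.3,255],[0,0,0,-0.3,0,6.3,255]]]' 40; python3 -m pendant '[[[0,0,0,0,0,0,255],[0,0,0,0,0,0,255],[0,0,0,0,0,0.4,255],[0,0,0,0,0,0.8,255],[0,0,0,0,0,1.2,255],[0,0,0,0,0,1.6,255],[0,0,0,0,0,1.8,255],[0,0,0,0,0,1.8,255]]]';python3 -c "
from h import *
st();arc([0])"
```

```text
t: 42.0
position: [0.5062, -0.0835, 0.1045]
eef_rot: [0.151, 0.989, -0.0, 0.001]
ft_force: [0.0, -0.9, 1.1]
finger_gap: 0.0188
grip_force: 39.0
t: 42.8
position: [0.5062, -0.0835, 0.0868]
eef_rot: [0.151, 0.989, 0.0, 0.0]
ft_force: [-0.9, -0.7, 9.8]
finger_gap: 0.0187
grip_force: 40.0
{'t': 42.8, 'position': [0.506, -0.083, 0.087], 'eef_rot': [0.151, 0.989, 0.0, 0.0], 'ft_force': [-0.938, -0.734, 9.779], 'finger_gap': 0.019, 'grip_force': 40.033, 'joint_pos': [-0.626, 0.425, 0.835, 2.069, -0.431, 0.825, 1.732]}
ang 161.5 r 0.1527
0 [0.43 0.01 0.  ]
```

```bash
python3 -m pendant '[[[0,0,0,0,0,0,160],[0,0,0,0,0,0,80],[0,0,0,0,0,0,0],[0,0,0,0,0,0,0],[0,0,0,0,0,-4,0],[0,0,0,0,0,-9,0],[0,0,0,0,0,-14,0],[0,0,0,0,0,-18,0]]]'; python3 -m pendant '[[[0,0,0,3,4,0,0],[0,0,0,6,8,0,0],[0,0,0,6,8,0,0],[0,0,0,6,8,0,0],[0,0,0,6,8,0,0]]]'; python3 -c "
from h import *
st();a=cv2.imread('pics/side0.png').astype(int)[165:285,230:350];c=cap('side','s7');b=c['px'].astype(int)[165:285,230:350]
for i in (a,b):
    ys,xs=np.nonzero(i[30:65,80:110].max(2)<40); print(len(xs),xs.mean()+310,ys.mean()+195)
print(proj(c,[.5025,-.084,.099]),proj(c,[.5025,-.084,.117]))"
```

```text
t: 43.6
position: [0.5058, -0.0836, 0.268]
eef_rot: [0.151, 0.988, 0.0, 0.001]
ft_force: [0.4, -0.1, -0.2]
finger_gap: 0.0852
grip_force: 0.0
t: 44.1
position: [0.4722, 0.01, 0.2655]
eef_rot: [0.152, 0.988, -0.0, -0.0]
ft_force: [-0.2, -1.0, 0.3]
finger_gap: 0.0858
grip_force: 0.0
{'t': 44.1, 'position': [0.472, 0.01, 0.266], 'eef_rot': [0.152, 0.988, -0.0, -0.0], 'ft_force': [-0.215, -0.97, 0.311], 'finger_gap': 0.086, 'grip_force': 0.0, 'joint_pos': [-1.048, -0.038, 0.939, 2.003, 0.034, 1.162, 1.143]}
63 323.26984126984127 210.36507936507937
62 323.258064516129 210.67741935483872
[323.66507934 209.34908392] [324.30104224 205.00660919]
```

The knob is back where it was at the start, locked and down. I'll hand it in.

```bash
python3 -c "
from h import *
print(ctrl.close_job())"
```

```text
the job is handed in; nothing more can be done
None
```

The job is handed in: all three syringes are in the wide bay, all three batteries in the narrow bay, and the cover is shut with the bolt fully down; my hand slid off the knob near the end of closing, so the spring shut the cover by itself, and I viewed 18 pictures against the limit of 14.

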